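# Open the hall bureau and square up the name blanks on its flap

### The arm

A 6-joint arm with a two-finger parallel gripper is mounted at the origin on the work surface. World frame = base frame: x ahead of the robot, y to its left, z up, the work surface at z = 0. Lengths are in m, angles in rad, forces in N, time in s.
With the tool pointing down it reaches from about 0.3 to 0.825 m from the base axis. Payload 5.4 kg.
Tool frame: the origin (TCP) lies at the centre of the arm's flange, where the gripper is bolted on; the fingertips stand 190 mm ahead of it and the grasp point (between the pads) lies 171 mm ahead of it; z points along the fingers, y is the line along which they close (so a half turn about z gives the same grasp; the last joint's range is limited). The gripper opens to 92 mm and grips with 3 to 60 N. Pads are 20 mm wide; open, the fingers measure 128 mm over their backs; the gripper's body (75 mm by 189 mm) begins 69 mm behind the grasp point.
Start: joints at [0.965, 0.158, 1.597, -0, 1.386, -0.21], TCP at [0.222, 0.531, 0.405] pointing down, gripper open.
Joint ranges: [-2.91, 2.91], [-0.94, 2.29], [0.18, 2.7], [-1.29, 4.43], [0.17, 2.64], [-3, 3]. Speed limits (rad/s): [2.57, 2.57, 3.14, 3.14, 3.14, 3.14].

### API

Orientations are given as [roll, pitch, yaw] about the fixed x, y, z axes, in that order (R = Rz(yaw) Ry(pitch) Rx(roll)).
In Python, from workcell import robot, eyes, spotter gives the robot as it stands. The module is installed in compiled form; this text tells all that it offers.
- The arm moves only by the tool play_rows, never from a script. Its argument "targets" is a list of rows, each a list of 3 entries, a list of its own where there are three numbers: the shift along the tool's x, y, z normalised to -1 to 1, where 1 is 100 mm, then the turn about the tool's z normalised to -1 to 1, where 1 is 0.5 rad, then the closure in counts, from 0 (fully open) to 255 (shut). In form: [[[x, y, z], twist, claw], ...]. A call has 1 to 12 rows; each row is the pose to reach, as a shift and turn from the pose commanded when the call began, along the tool's axes at that moment; what a row does not reach only later rows make up. A row lasts 1/12 s, in which the tool goes at most 41.7 mm and 7.16 degrees, less where a joint would pass 70% of its speed; a pose out of reach is approached as far as the arm can. A call with a number of a shift or a turn outside -1 to 1 is refused whole. A call with a gripper value outside its range is refused whole. The fingers move at their own pace and stop on an object; the grip force is fixed at half the most. Time passes only in rows, so rows that repeat a pose let the fingers close. It gives the time, the measured TCP pose, the force, the opening and the grip force at its end, in the units of the state.
- robot.state(): the state, without advancing time (a new reading comes with each control period).
- eyes.read_camera(name): name is "side" or "top" or "wrist"; returns the picture (400x640x3 uint8, red, green, blue); there is no depth.
- eyes.get_calibration(name): a dict with "fx", "fy", "cx", "cy" (pixels), "world_from_camera" (4x4, takes a point from camera to world coordinates). Camera axes: x right, y down, z forward; pixel columns grow to the right and rows downward; lengths in m; the calibration is good to about 2 mm. A picture is of the moment at which its call begins: read the wrist's pose just before it. get_calibration takes no time and is no camera call; for the wrist camera it gives the pose at the moment of the call.
- robot.job_done(): hands the job in; it is judged then, once.
Trained networks look in the newest picture that a camera, given by its name, has taken for a name from the list of things; names that differ only in an ending like _2 or _b are one class to them, and where a whole thing is asked for, a point or a joint stands for the part that bears it (a point fixed in the world has none). Each returns a list of dicts, best first, with "confidence" (0 to 1); they miss things now and then, are a little off and sometimes report something else, mostly with a low value. They report only what shows in the picture. A call takes as long as a camera call.
- spotter.outline_of(query, camera): "mask" (400x640 bool, what is visible of it).
- spotter.tip_of(query, camera): "xyz" ([x, y, z] in m, in world coordinates, good to about 4 mm: a listed point, or the origin of a listed thing).
The state is a dict: "t": time; "q": joint angles; "dq": joint speeds; "effort": joint torques, N m; "position": TCP position; "eef_rot": TCP orientation; "contact_force": force on the tool from outside, world axes, zero at the start; "ft_torque": the same for the moment, N m; "finger_gap": finger opening in m; "finger_force": force on a finger pad.
Only numpy, scipy, OpenCV 4.12 (cv2) and the standard library are available. Lean on these libraries where they do the work, as an engineer would, in place of code of your own. Each camera call takes 0.05 s, during which the arm holds its last target. There are 200 camera calls.

### The job

Get the small bureau on the hall console ready for lettering: pull both slide-out supports fully out, then lower the writing flap gently onto them. Lay every wooden name blank from the console in one flat stack in the middle of the flap, let go, then tap the edges of the stack until they are flush all round. Leave the candle holder, the dish and the photo frame where they are.

Things in the scene. Friction and masses are not known exactly. Their poses are not given: they have to be found in the camera images.
- bureau: Fixed table-top bureau of mid-brown wood, 370 mm wide (y), 210 deep, 258 high, front to the robot. Origin on the console under the middle of its lower front edge; x into the bureau, y to the robot's left. Base 88 mm high; above it the shut flap leans back 20 degrees. Top board from 78 mm behind the front. Inside, a floor level with the lowered flap; 50 mm behind the front small drawers, up to 140 mm high.
- support_left (a joint): How far the left slide-out support is out, m: 0 home, 0.13 fully out (stop). It slides towards the robot, straight out of the bureau's front (bureau -x), with about 2 N of friction and a little damping, and stays where it is left. Each support is a wooden bar 18 mm wide and 36 mm high, 150 mm either side of the bureau's middle, its top 88 mm above the console.
- support_right (a joint): The same for the right support.
- support_left_knob (a point): Middle of the round knob (25 mm diameter, 16 mm long, axis along the support, black metal) on the front end of the left support, 70 mm above the console and 40 mm out from the support's end, on a 12 mm stem. The knob moves with the support.
- support_right_knob (a point): The same for the right support.
- flap (a joint): Angle of the writing flap, rad: 0 shut (leaning back 20 degrees), about 1.92 lying level on the supports; without supports it swings further down, to 2.25. It is hinged along its lower edge and opens towards the robot. A damped stay brakes it: about 0.35 N m opens it from shut; past about 25 degrees beyond upright it sinks by its own weight at about half a rad a second; moving it at 0.5 rad/s takes about 0.4 N m more or less than its weight.
- flap_hinge (a point): Point on the hinge axis at the middle of the flap, 104 mm above the console, 20 mm behind the bureau's front. Its frame turns with the flap: z from the hinge to the free edge, x from the outer to the writing side (up once the flap is down), y along the hinge to the robot's left. The board is 330 mm wide (y), 16 mm thick (x from -16 mm to 0) and ends 167 mm from the hinge.
- flap_bar (a point): Middle of the round black pull bar beyond the flap's free edge: 12 mm diameter, 130 mm long along y, 205 mm from the hinge (z) and 8 mm below the writing side (x -8 mm); 32 mm clear gap between bar and board edge. It is carried by two 10 mm posts 55 mm either side of its middle. With the flap shut it is the highest point of the bureau, about 40 mm above its top board.
- flap_middle (a point): Middle of the writing side of the flap board, on its surface, 84 mm from the hinge; frame as for flap_hinge. With the flap down, x is up and the surface lies about 104 mm above the console.
- blank_1: Name blank: thin plate of pale wood, 60 mm (x) by 100 mm (y) by 8 mm thick (z), about 40 g; all blanks are alike; three to five are present (the others are None). Origin in the middle of its underside. At the start it lies flat on the console to the left of the bureau.
- blank_2: Name blank: thin plate of pale wood, 60 mm (x) by 100 mm (y) by 8 mm thick (z), about 40 g; all blanks are alike; three to five are present (the others are None). Origin in the middle of its underside. At the start it lies flat on the console to the left of the bureau.
- blank_3: Name blank: thin plate of pale wood, 60 mm (x) by 100 mm (y) by 8 mm thick (z), about 40 g; all blanks are alike; three to five are present (the others are None). Origin in the middle of its underside. At the start it lies flat on the console to the left of the bureau.
- blank_4: Name blank: thin plate of pale wood, 60 mm (x) by 100 mm (y) by 8 mm thick (z), about 40 g; all blanks are alike; three to five are present (the others are None). Origin in the middle of its underside. At the start it lies flat on the console to the left of the bureau.
- blank_5: Name blank: thin plate of pale wood, 60 mm (x) by 100 mm (y) by 8 mm thick (z), about 40 g; all blanks are alike; three to five are present (the others are None). Origin in the middle of its underside. At the start it lies flat on the console to the left of the bureau.
- candle_holder: Bystander: black iron holder with three glass candle cups in a row, 400 mm long, 125 mm high, standing to the left of the blanks, its length pointing away from the robot. Origin under its middle.
- dish: Bystander: round pale dish, 128 mm across, 45 mm high, to the right of the bureau. Origin under its middle.
- photo_frame: Bystander: glass photo frame 140 mm wide, 190 mm high, standing behind the blanks, to the left of the bureau. Origin under its middle.

How it is judged:
By the outcome, as a careful person would: the job done as asked, in the order asked, and still so for the second after the job is handed in, with the robot touching nothing.
Of blank_1, blank_2, blank_3, blank_4, blank_5 only 3 to 5 are there at a start; the rules pass over those that are not, and their reading is None.
At some moment in a run one of blank_1, blank_2, blank_3, blank_4, blank_5 may be knocked a few centimetres aside while the robot is not near it.
Once in a run the grip may slacken for a moment while it holds something.
It also fails if it takes over 210 s, if anything falls off the work surface, if the arm or the gripper's body presses on something with over 40 N, if the wrist force passes 120 N, or if a joint passes its speed limit or range.

## Working session

There is one attempt and no reset: what is moved stays moved. The work goes in short steps, Python scripts to look and compute and a tool call to move; the robot and the scene stay as the last step left them, time stands still between calls to the robot, and variables do not carry over. Pictures are saved under pics/ and viewed, at most 14 in all, crops included, and the job is handed in when it is done.

Besides the shell and the picture viewer there is one more tool, called after ">>>" by a JSON object that holds its "api" and its "payload", one argument or row to a line. play_rows: Moves the arm, as the interface text tells. Scaled input: -1 to 1 covers 100 mm each way for a shift and 0.5 rad each way for a turn. Its arguments: {"type":"object","properties":{"targets":{"type":"array","items":{"type":"array"}}},"required":["targets"]}

```bash
mkdir -p pics
cat > h.py <<'E'
from workcell import robot, eyes, spotter
import numpy as np, cv2
np.set_printoptions(precision=4,suppress=True)
def snap(cam,name=None):
    im=eyes.read_camera(cam)
    if name: cv2.imwrite(f'pics/{name}.png',im[:,:,::-1])
    return im
def tips(q,cam,mc=0.2):
    for d in spotter.tip_of(q,cam): 
        if d['confidence']>mc: print(q,cam,np.round(d['xyz'],4),round(d['confidence'],2))
E
python3 - <<'E'
from h import *
print(robot.state())
a=snap('top','top0');b=snap('side','side0')
cv2.imwrite('pics/both0.png',np.vstack([a,b])[:,:,::-1][::1])
for q in ['bureau','support_left_knob','support_right_knob','flap_bar','flap_hinge','blank_1','candle_holder','dish','photo_frame']:
    for c in ['top','side']: tips(q,c)
E
```

```text
{'t': 0.0, 'q': array([ 0.9649,  0.1591,  1.5982, -0.    ,  1.3862, -0.2101]), 'dq': array([-0.0003,  0.0002, -0.0002,  0.0004,  0.0008,  0.0006]), 'effort': array([ -0.0004, -38.5561, -32.2114,   0.0702,   0.0375,  -0.0002]), 'position': array([0.2215, 0.5303, 0.4037]), 'eef_rot': array([-3.1397, -0.0004,  2.7458]), 'contact_force': array([ 0.4   ,  0.0401, -0.1561]), 'ft_torque': array([0.0147, 0.0065, 0.0256]), 'finger_force': 0.0, 'finger_gap': 0.09173466241343133}
bureau top [ 0.6119 -0.1554  0.0017] 0.68
bureau side [ 0.6117 -0.1521 -0.    ] 0.61
support_left_knob top [ 0.5856 -0.0013  0.0703] 0.44
support_left_knob side [0.5921 0.0064 0.068 ] 0.63
support_right_knob top [0.4699 0.5937 0.0013] 0.59
support_right_knob top [ 0.5515 -0.2998  0.0689] 0.42
support_right_knob side [ 0.6928 -0.1664  0.2993] 0.66
support_right_knob side [ 0.55   -0.2951  0.0648] 0.55
flap_bar top [ 0.6922 -0.1616  0.2981] 0.78
flap_bar side [ 0.6953 -0.1665  0.2989] 0.87
flap_hinge top [ 0.6288 -0.1583  0.104 ] 0.55
flap_hinge side [ 0.6305 -0.1578  0.0984] 0.61
blank_1 top [0.563  0.4273 0.0018] 0.89
blank_1 top [0.5855 0.3183 0.0019] 0.72
blank_1 top [0.4347 0.2014 0.0025] 0.68
blank_1 top [ 0.4344  0.362  -0.0016] 0.6
blank_1 side [0.4353 0.3637 0.0001] 0.98
blank_1 side [0.5774 0.1975 0.001 ] 0.82
blank_1 side [ 0.432   0.2067 -0.0015] 0.76
blank_1 side [0.5873 0.3163 0.0005] 0.75
blank_1 side [0.5615 0.4253 0.0005] 0.74
candle_holder top [0.4707 0.5955 0.0022] 0.72
candle_holder side [ 0.4682  0.5988 -0.0026] 0.59
dish top [ 0.5354 -0.5079  0.0041] 0.65
dish side [ 0.5353 -0.5043  0.0005] 0.69
dish side [0.5861 0.3182 0.0008] 0.53
photo_frame top [0.742  0.225  0.0024] 0.74
photo_frame top [ 0.5634  0.4303 -0.0026] 0.37
photo_frame side [ 0.74    0.2296 -0.0047] 0.95
```

View pics/top0.png

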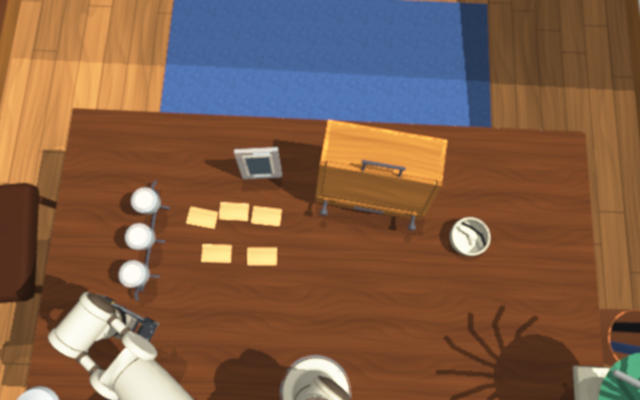

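View pics/side0.png

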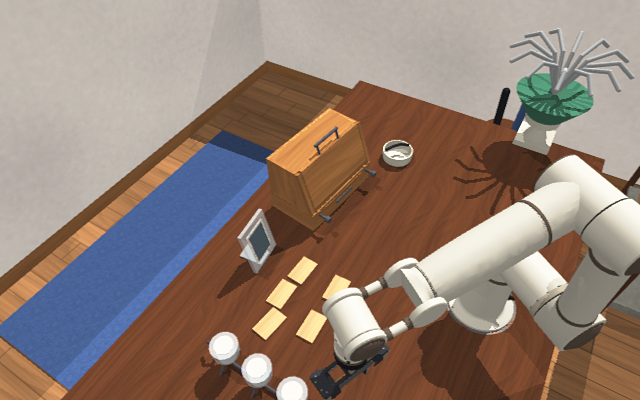

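```bash
cat > plan.py <<'E'
import sys
from h import *
import math
def axes(yaw):
    c,s=math.cos(yaw),math.sin(yaw)
    return np.array([[c,s,0],[s,-c,0],[0,0,-1.]])   # rows: tool x,y,z in world (pointing down)
def plan(p,yaw,wps,v=0.04):
    """wps: (x,y,z,yaw,claw[,speed per row]) TCP targets; prints the calls."""
    p=np.array(p,float)
    for w in wps:
        vv=w[5] if len(w)>5 else v
        t=np.array(w[:3]); 
        while True:
            d=axes(yaw)@(t-p); tw=-(w[3]-yaw)
            k=max(np.abs(d).max()/0.1,abs(tw)/0.5,1e-9)
            f=min(1,1/k)
            s=np.round(d*f*10,2); r=round(tw*f/0.5,2)
            n=max(math.ceil(np.linalg.norm(s)*0.1/vv),math.ceil(abs(r)*0.5/0.12),1)
            print(f'[{s[0]:g},{s[1]:g},{s[2]:g}],{r:g},{w[4]} x{n}')
            p=p+axes(yaw).T@(s*0.1); yaw-=r*0.5
            if k<=1.0: break
        print('   ->',p,round(yaw,3))
    return p,yaw
E
python3 - <<'E'
from plan import *
s=robot.state();print(s['position'])
Y=3.017
plan(s['position'],s['eef_rot'][2],[(0.2215,0.530,0.404,Y,0),(0.575,0.003,0.404,Y,0),(0.590,0.003,0.245,Y,0)])
E
```

```text
[0.2217 0.5305 0.4047]
[-0,-0.01,0.01],-0.54,0 x3
   -> [0.2213 0.5296 0.4037] 3.016
[-0.87,-1,-0],-0,0 x4
[-0.87,-1,-0],-0,0 x4
[-0.87,-1,-0],-0,0 x4
[-0.88,-1,-0],-0,0 x4
[-0.68,-0.78,-0],-0,0 x3
   -> [0.5751 0.0031 0.4037] 3.016
[-0.09,0.01,1],-0,0 x3
[-0.06,0.01,0.59],-0,0 x2
   -> [0.5902 0.0032 0.2447] 3.016
```

>>> {"api": "play_rows", "payload": {
  "targets": [
    [[0,0,0],-0.54,0],
    [[0,0,0],-0.54,0],
    [[0,0,0],-0.54,0],
    [[0,0,0],-0.54,0]
  ]
}}

```text
t: 1.33
position: [0.2217, 0.5305, 0.4047]
eef_rot: [3.142, -0.0, 3.014]
contact_force: [0.3, 0.2, -0.4]
finger_gap: 0.0917
finger_force: 0.0
```

>>> {"api": "play_rows", "payload": {
  "targets": [
    [[-0.87,-1,0],0,0],
    [[-0.87,-1,0],0,0],
    [[-0.87,-1,0],0,0],
    [[-0.87,-1,0],0,0]
  ]
}}

```text
t: 1.67
position: [0.2978, 0.417, 0.4047]
eef_rot: [-3.14, 0.002, 3.009]
contact_force: [0.0, 0.1, -0.9]
finger_gap: 0.0919
finger_force: 0.0
```

>>> {"api": "play_rows", "payload": {
  "targets": [
    [[-0.87,-1,0],0,0],
    [[-0.87,-1,0],0,0],
    [[-0.87,-1,0],0,0],
    [[-0.87,-1,0],0,0]
  ]
}}

```text
t: 2.0
position: [0.3717, 0.3067, 0.405]
eef_rot: [-3.14, 0.002, 3.008]
contact_force: [-0.1, -0.3, -0.7]
finger_gap: 0.0919
finger_force: 0.0
```

>>> {"api": "play_rows", "payload": {
  "targets": [
    [[-0.87,-1,0],0,0],
    [[-0.87,-1,0],0,0],
    [[-0.87,-1,0],0,0],
    [[-0.87,-1,0],0,0]
  ]
}}

```text
t: 2.33
position: [0.4454, 0.1967, 0.405]
eef_rot: [-3.14, 0.002, 3.009]
contact_force: [-0.2, 0.0, -0.8]
finger_gap: 0.0923
finger_force: 0.0
```

>>> {"api": "play_rows", "payload": {
  "targets": [
    [[-0.88,-1,0],0,0],
    [[-0.88,-1,0],0,0],
    [[-0.88,-1,0],0,0],
    [[-0.88,-1,0],0,0]
  ]
}}

```text
t: 2.67
position: [0.52, 0.0865, 0.4048]
eef_rot: [-3.14, 0.002, 3.01]
contact_force: [-0.6, -0.7, 0.0]
finger_gap: 0.0919
finger_force: 0.0
```

>>> {"api": "play_rows", "payload": {
  "targets": [
    [[-0.68,-0.78,0],0,0],
    [[-0.68,-0.78,0],0,0],
    [[-0.68,-0.78,0],0,0],
    [[-0.68,-0.78,0],0,0],
    [[-0.68,-0.78,0],0,0]
  ]
}}

```text
t: 3.08
position: [0.5756, 0.0045, 0.4043]
eef_rot: [3.141, -0.001, 3.014]
contact_force: [-0.7, 0.5, -0.5]
finger_gap: 0.0919
finger_force: 0.0
```

Run:
```python
from plan import *
s=robot.state();print(s['t'],s['position'],s['eef_rot'],s['q'],s['contact_force'])
snap('wrist','w1')
for q in ['support_left_knob','flap_bar','bureau','flap_hinge','support_right_knob']: tips(q,'wrist')
```

```text
3.0833 [0.5756 0.0045 0.4043] [ 3.1406 -0.0011  3.0135] [-0.2022  0.1606  1.5953  0.0009  1.3869 -1.6451] [-0.6928  0.5247 -0.4687]
support_left_knob wrist [0.5925 0.002  0.0663] 0.75
bureau wrist [ 0.6131 -0.1535  0.0034] 0.86
flap_hinge wrist [ 0.6359 -0.1559  0.1081] 0.55
flap_hinge wrist [ 0.5515 -0.2977  0.0715] 0.46
support_right_knob wrist [ 0.5502 -0.3005  0.0723] 0.78
```

View pics/w1.png

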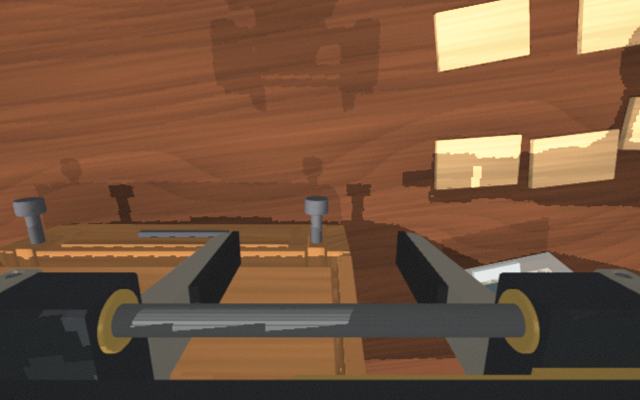

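>>> {"api": "play_rows", "payload": {
  "targets": [
    [[-0.09,0,1],0,0],
    [[-0.09,0,1],0,0],
    [[-0.09,0,1],0,0]
  ]
}}

```text
t: 3.63
position: [0.5826, 0.0039, 0.2997]
eef_rot: [3.141, -0.007, 3.016]
contact_force: [-0.7, -0.1, -0.6]
finger_gap: 0.0918
finger_force: 0.0
```

>>> {"api": "play_rows", "payload": {
  "targets": [
    [[-0.06,-0.01,0.32],0,0],
    [[-0.06,-0.01,0.6],0,0],
    [[-0.06,-0.01,0.62],0,0],
    [[-0.06,-0.01,0.62],0,200],
    [[-0.06,-0.01,0.62],0,255],
    [[-0.06,-0.01,0.62],0,255],
    [[-0.06,-0.01,0.62],0,255],
    [[-0.06,-0.01,0.62],0,255],
    [[-0.06,-0.01,0.62],0,255],
    [[-0.06,-0.01,0.62],0,255]
  ]
}}

```text
t: 4.47
position: [0.5904, 0.0011, 0.2433]
eef_rot: [-3.142, 0.001, 3.016]
contact_force: [0.0, 0.1, 0.0]
finger_gap: 0.0473
finger_force: 0.0
```

>>> {"api": "play_rows", "payload": {
  "targets": [
    [[0.05,0,0],0,255],
    [[0.15,0,0],0,255],
    [[0.25,0,0],0,255],
    [[0.35,0,0],0,255],
    [[0.45,0,0],0,255],
    [[0.55,0,0],0,255],
    [[0.65,0,0],0,255],
    [[0.75,0,0],0,255],
    [[0.85,0,0],0,255],
    [[0.95,0,0],0,255],
    [[1,0,0],0,255],
    [[1,0,0],0,255]
  ]
}}

```text
t: 5.47
position: [0.49, 0.0139, 0.2425]
eef_rot: [3.142, -0.001, 3.016]
contact_force: [0.6, -0.8, 0.3]
finger_gap: 0.0007
finger_force: 0.0
```

>>> {"api": "play_rows", "payload": {
  "targets": [
    [[0,0,0],0,90],
    [[0,0,0],0,90],
    [[0,0,0],0,90],
    [[0,0,0],0,90],
    [[0,0,0],0,90],
    [[0,0,0],0,90],
    [[0,0,0],0,90],
    [[0,0,0],0,90],
    [[0,0,0],0,90],
    [[0,0,0],0,90],
    [[0,0,0],0,90]
  ]
}}

```text
t: 6.38
position: [0.491, 0.0137, 0.2427]
eef_rot: [-3.142, 0.0, 3.016]
contact_force: [-0.4, 0.2, -0.2]
finger_gap: 0.0594
finger_force: 0.0
```

Run:
```python
from plan import *
s=robot.state();print(s['finger_gap'],s['position'])
for c in ['wrist','side']:
    snap(c); tips('support_left_knob',c)
```

```text
0.059385744628755906 [0.491  0.0137 0.2427]
support_left_knob side [0.5895 0.004  0.0694] 0.51
support_left_knob side [ 0.5326 -0.506   0.0002] 0.26
```

>>> {"api": "play_rows", "payload": {
  "targets": [
    [[-0.3,0,0],0,90],
    [[-0.6,0,0],0,90],
    [[-0.8,0,0],0,90],
    [[-1,0,0],0,90],
    [[-1,0,0],0,255],
    [[-1,0,0],0,255],
    [[-1,0,0],0,255],
    [[-1,0,0],0,255],
    [[-1,0,0],0,255],
    [[-1,0,0],0,255],
    [[-1,0,0],0,255],
    [[-1,0,0],0,255]
  ]
}}

```text
t: 7.58
position: [0.5897, 0.0011, 0.2426]
eef_rot: [-3.141, -0.001, 3.016]
contact_force: [-1.8, -0.9, 1.4]
finger_gap: 0.0241
finger_force: 30.0
```

>>> {"api": "play_rows", "payload": {
  "targets": [
    [[0,0,0],0,255],
    [[0,0,0],0,255],
    [[0,0,0],0,255]
  ]
}}

```text
t: 7.83
position: [0.5901, 0.0011, 0.2426]
eef_rot: [-3.141, -0.0, 3.016]
contact_force: [-2.7, -1.2, 1.0]
finger_gap: 0.0242
finger_force: 30.0
```

>>> {"api": "play_rows", "payload": {
  "targets": [
    [[0.05,0,0],0,255],
    [[0.15,0,0],0,255],
    [[0.25,0,0],0,255],
    [[0.35,0,0],0,255],
    [[0.45,0,0],0,255],
    [[0.55,0,0],0,255],
    [[0.65,0,0],0,255],
    [[0.75,0,0],0,255],
    [[0.85,0,0],0,255],
    [[0.95,0,0],0,255],
    [[1,0,0],0,255],
    [[1,0,0],0,255]
  ]
}}

```text
t: 8.83
position: [0.4901, 0.014, 0.2426]
eef_rot: [3.141, -0.001, 3.016]
contact_force: [-2.3, 0.3, 0.0]
finger_gap: 0.0241
finger_force: 30.0
```

>>> {"api": "play_rows", "payload": {
  "targets": [
    [[0.05,0,0],0,255],
    [[0.12,0,0],0,255],
    [[0.18,0,0],0,255],
    [[0.24,0,0],0,255],
    [[0.28,0,0],0,255],
    [[0.31,0,0],0,255],
    [[0.33,0,0],0,255],
    [[0.33,0,0],0,255]
  ]
}}

```text
t: 9.5
position: [0.4609, 0.0175, 0.2432]
eef_rot: [3.14, 0.016, 3.014]
contact_force: [26.3, 2.7, -27.8]
finger_gap: 0.024
finger_force: 30.0
```

>>> {"api": "play_rows", "payload": {
  "targets": [
    [[0,0,0],0,90],
    [[0,0,0],0,90],
    [[0,0,0],0,90],
    [[0,0,0],0,90],
    [[0,0,0],0,90],
    [[0,0,0],0,90],
    [[0.3,0,0],0,90],
    [[0.6,0,0],0,90],
    [[0.6,0,0],0,90]
  ]
}}

```text
t: 10.25
position: [0.3938, 0.0266, 0.2402]
eef_rot: [3.141, -0.008, 3.016]
contact_force: [-0.5, -0.8, 0.1]
finger_gap: 0.0594
finger_force: 0.0
```

>>> {"api": "play_rows", "payload": {
  "targets": [
    [[0,-1,0],0,90],
    [[0,-1,0],0,90],
    [[0,-1,0],0,90]
  ]
}}

```text
t: 10.5
position: [0.3863, -0.0767, 0.2435]
eef_rot: [-3.139, 0.002, 3.015]
contact_force: [0.8, 1.1, 0.0]
finger_gap: 0.0596
finger_force: 0.0
```

>>> {"api": "play_rows", "payload": {
  "targets": [
    [[0,-1,0],0,90],
    [[0,-1,0],0,90],
    [[0,-1,0],0,90]
  ]
}}

```text
t: 10.75
position: [0.3736, -0.1773, 0.2438]
eef_rot: [-3.138, 0.002, 3.013]
contact_force: [0.6, 1.0, -0.7]
finger_gap: 0.0595
finger_force: 0.0
```

>>> {"api": "play_rows", "payload": {
  "targets": [
    [[0,-1,0],0,90],
    [[0,-1,0],0,90],
    [[0,-1,0],0,90],
    [[0,-1,0],0,90]
  ]
}}

```text
t: 11.08
position: [0.3609, -0.2762, 0.2436]
eef_rot: [-3.139, 0.002, 3.012]
contact_force: [0.5, -0.1, -0.6]
finger_gap: 0.0597
finger_force: 0.0
```

Run:
```python
from plan import *
s=robot.state();print(s['finger_gap'],s['position'],s['contact_force'],s['q'])
for c in ['wrist','side','top']:
    snap(c); tips('support_right_knob',c);tips('support_left_knob',c)
```

```text
0.059741057341521735 [ 0.3609 -0.2762  0.2436] [ 0.493  -0.0823 -0.6172] [-0.9199  0.0448  2.0658 -0.0008  1.0278 -2.3603]
support_right_knob side [ 0.5491 -0.2943  0.0715] 0.6
support_left_knob side [0.4661 0.0196 0.0683] 0.58
support_right_knob top [ 0.551  -0.2996  0.0695] 0.5
support_right_knob top [ 0.7448  0.224  -0.0009] 0.37
support_left_knob top [ 0.4382  0.3607 -0.0025] 0.6
support_left_knob top [0.4585 0.0173 0.0697] 0.53
```

>>> {"api": "play_rows", "payload": {
  "targets": [
    [[-1,0,0],0,90],
    [[-1,0,0],0,90],
    [[-1,0,0],0,90]
  ]
}}

```text
t: 11.78
position: [0.4635, -0.2848, 0.2433]
eef_rot: [-3.14, 0.003, 3.017]
contact_force: [0.5, 0.0, 0.7]
finger_gap: 0.0597
finger_force: 0.0
```

>>> {"api": "play_rows", "payload": {
  "targets": [
    [[-0.3,0,0],0,90],
    [[-0.6,0,0],0,90],
    [[-0.8,0,0],0,90],
    [[-0.92,0,0],0,90],
    [[-0.92,0,0],0,255],
    [[-0.92,0,0],0,255],
    [[-0.92,0,0],0,255],
    [[-0.92,0,0],0,255],
    [[-0.92,0,0],0,255],
    [[-0.92,0,0],0,255],
    [[-0.92,0,0],0,255],
    [[-0.92,0,0],0,255]
  ]
}}

```text
t: 12.78
position: [0.5511, -0.2964, 0.2427]
eef_rot: [3.141, -0.001, 3.015]
contact_force: [-1.7, 1.2, 1.9]
finger_gap: 0.0241
finger_force: 30.0
```

>>> {"api": "play_rows", "payload": {
  "targets": [
    [[0,0,0],0,255],
    [[0,0,0],0,255],
    [[0,0,0],0,255]
  ]
}}

```text
t: 13.03
position: [0.5515, -0.2965, 0.2427]
eef_rot: [-3.142, -0.0, 3.016]
contact_force: [-1.7, -0.5, 1.7]
finger_gap: 0.0242
finger_force: 30.0
```

>>> {"api": "play_rows", "payload": {
  "targets": [
    [[0.05,0,0],0,255],
    [[0.15,0,0],0,255],
    [[0.25,0,0],0,255],
    [[0.35,0,0],0,255],
    [[0.45,0,0],0,255],
    [[0.55,0,0],0,255],
    [[0.65,0,0],0,255],
    [[0.75,0,0],0,255],
    [[0.85,0,0],0,255],
    [[0.95,0,0],0,255],
    [[1,0,0],0,255],
    [[1,0,0],0,255]
  ]
}}

```text
t: 14.03
position: [0.4516, -0.2836, 0.2427]
eef_rot: [3.141, -0.001, 3.015]
contact_force: [-1.1, 0.7, 1.9]
finger_gap: 0.0241
finger_force: 30.0
```

>>> {"api": "play_rows", "payload": {
  "targets": [
    [[0.05,0,0],0,255],
    [[0.12,0,0],0,255],
    [[0.18,0,0],0,255],
    [[0.24,0,0],0,255],
    [[0.28,0,0],0,255],
    [[0.31,0,0],0,255],
    [[0.33,0,0],0,255],
    [[0.33,0,0],0,255]
  ]
}}

```text
t: 14.7
position: [0.4218, -0.2796, 0.2429]
eef_rot: [-3.141, 0.012, 3.013]
contact_force: [23.4, 1.6, -15.0]
finger_gap: 0.0241
finger_force: 30.0
```

Run:
```python
from plan import *
plan([0.361,-0.272,0.2427],3.016,[(0.45,-0.25,0.52,2.4,90),(0.60,-0.15,0.53,1.446,120),(0.69,-0.164,0.53,1.446,120)])
```

```text
[-0.31,0.12,-1],0.44,90 x3
[-0.27,0.18,-1],0.45,90 x3
[-0.18,0.19,-0.77],0.34,90 x3
   -> [ 0.4502 -0.2499  0.5197] 2.401
[-0.23,0.92,-0.05],1,120 x5
[0.22,0.82,-0.05],0.91,120 x4
   -> [ 0.5997 -0.1501  0.5297] 1.446
[-0.03,0.91,-0],-0,120 x3
   -> [ 0.6896 -0.1644  0.5297] 1.446
```

>>> {"api": "play_rows", "payload": {
  "targets": [
    [[0,0,0],0,90],
    [[0,0,0],0,90],
    [[0,0,0],0,90],
    [[0,0,0],0,90],
    [[0,0,0],0,90],
    [[0,0,0],0,90],
    [[0.3,0,0],0,90],
    [[0.6,0,0],0,90],
    [[0.6,0,0],0,90],
    [[0.6,0,0],0,90]
  ]
}}

```text
t: 15.53
position: [0.3592, -0.272, 0.2425]
eef_rot: [3.141, -0.0, 3.014]
contact_force: [0.6, -0.2, -0.4]
finger_gap: 0.0594
finger_force: 0.0
```

>>> {"api": "play_rows", "payload": {
  "targets": [
    [[-0.31,0.12,-1],0.44,90],
    [[-0.31,0.12,-1],0.44,90],
    [[-0.31,0.12,-1],0.44,90],
    [[-0.31,0.12,-1],0.44,90]
  ]
}}

```text
t: 15.87
position: [0.3954, -0.2656, 0.3493]
eef_rot: [-3.136, 0.012, 2.797]
contact_force: [0.8, -0.6, -0.2]
finger_gap: 0.0597
finger_force: 0.0
```

>>> {"api": "play_rows", "payload": {
  "targets": [
    [[-0.27,0.18,-1],0.45,90],
    [[-0.27,0.18,-1],0.45,90],
    [[-0.27,0.18,-1],0.45,90],
    [[-0.27,0.18,-1],0.45,90]
  ]
}}

```text
t: 16.2
position: [0.4259, -0.2569, 0.448]
eef_rot: [-3.14, 0.01, 2.573]
contact_force: [0.5, -0.5, 0.2]
finger_gap: 0.0595
finger_force: 0.0
```

>>> {"api": "play_rows", "payload": {
  "targets": [
    [[-0.18,0.19,-0.77],0.34,90],
    [[-0.18,0.19,-0.77],0.34,90],
    [[-0.18,0.19,-0.77],0.34,90],
    [[-0.18,0.19,-0.77],0.34,90]
  ]
}}

```text
t: 16.53
position: [0.45, -0.2504, 0.5204]
eef_rot: [-3.141, 0.003, 2.402]
contact_force: [-0.5, 0.8, -0.4]
finger_gap: 0.0597
finger_force: 0.0
```

>>> {"api": "play_rows", "payload": {
  "targets": [
    [[-0.23,0.92,-0.05],1,120],
    [[-0.23,0.92,-0.05],1,120],
    [[-0.23,0.92,-0.05],1,120],
    [[-0.23,0.92,-0.05],1,120],
    [[-0.23,0.92,-0.05],1,120],
    [[-0.23,0.92,-0.05],1,120]
  ]
}}

```text
t: 17.03
position: [0.5282, -0.198, 0.5222]
eef_rot: [-3.139, -0.003, 1.903]
contact_force: [0.4, -0.6, -0.5]
finger_gap: 0.0489
finger_force: 0.0
```

>>> {"api": "play_rows", "payload": {
  "targets": [
    [[0.22,0.82,-0.05],0.91,120],
    [[0.22,0.82,-0.05],0.91,120],
    [[0.22,0.82,-0.05],0.91,120],
    [[0.22,0.82,-0.05],0.91,120],
    [[0.22,0.82,-0.05],0.91,120],
    [[0.22,0.82,-0.05],0.91,120]
  ]
}}

```text
t: 17.53
position: [0.5984, -0.151, 0.5288]
eef_rot: [-3.14, -0.0, 1.45]
contact_force: [0.1, 0.9, 0.1]
finger_gap: 0.0492
finger_force: 0.0
```

Run:
```python
from plan import *
s=robot.state();print(s['finger_gap'],s['position'],s['eef_rot'],s['contact_force'],s['q'])
snap('wrist','w2');tips('flap_bar','wrist');tips('bureau','wrist')
for c in ['side','top']:
    snap(c); tips('flap_bar',c);tips('support_right_knob',c);tips('support_left_knob',c)
```

```text
0.04918079502279119 [ 0.5984 -0.151   0.5288] [-3.1401 -0.0002  1.4496] [0.07   0.894  0.0907] [-0.4427  0.2208  1.2844 -0.0002  1.6378 -0.3215]
flap_bar wrist [ 0.6894 -0.1623  0.2965] 0.8
bureau wrist [ 0.6157 -0.1547  0.0005] 0.97
flap_bar side [ 0.694  -0.1661  0.2985] 0.89
support_right_knob side [ 0.421  -0.277   0.0681] 0.69
support_left_knob side [0.4649 0.0191 0.0682] 0.89
support_left_knob side [ 0.4627  0.6011 -0.002 ] 0.32
flap_bar top [ 0.6923 -0.1653  0.2997] 0.81
flap_bar top [ 0.4363  0.3608 -0.0052] 0.5
support_right_knob top [ 0.4238 -0.2831  0.071 ] 0.93
support_right_knob top [ 0.4345  0.2074 -0.001 ] 0.26
support_left_knob top [0.4614 0.0177 0.0698] 0.81
support_left_knob top [ 0.6648 -0.1588  0.1824] 0.7
```

View pics/w2.png

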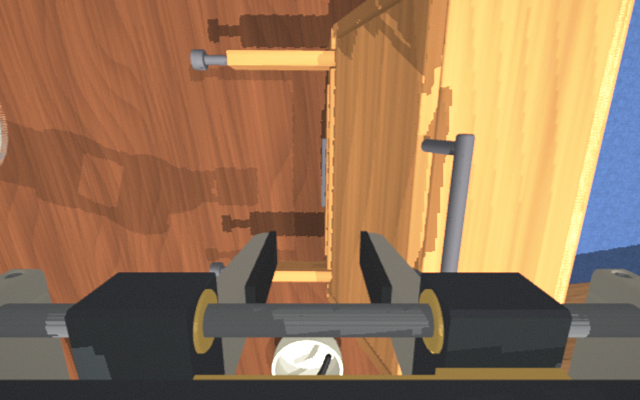

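>>> {"api": "play_rows", "payload": {
  "targets": [
    [[0,0.93,0],0,120],
    [[0,0.93,0],0,120],
    [[0,0.93,0],0,120],
    [[0,0.93,0.2],0,120],
    [[0,0.93,0.4],0,120],
    [[0,0.93,0.6],0,120],
    [[0,0.93,0.6],0,120],
    [[0,0.93,0.6],0,160],
    [[0,0.93,0.6],0,180],
    [[0,0.93,0.6],0,190]
  ]
}}

```text
t: 18.92
position: [0.6911, -0.162, 0.4721]
eef_rot: [3.138, 0.001, 1.446]
contact_force: [-0.1, -0.5, 0.4]
finger_gap: 0.031
finger_force: 0.0
```

>>> {"api": "play_rows", "payload": {
  "targets": [
    [[0,0,0],0,255],
    [[0,0,0],0,255],
    [[0,0,0],0,255],
    [[0,0,0],0,255],
    [[0,0,0],0,255],
    [[0,0,0],0,255]
  ]
}}

```text
t: 19.42
position: [0.6913, -0.162, 0.4711]
eef_rot: [3.138, 0.001, 1.446]
contact_force: [3.5, -0.8, 4.6]
finger_gap: 0.0108
finger_force: 30.0
```

Run:
```python
from plan import *
s=robot.state();print(s['finger_gap'],s['finger_force'],s['position'],s['eef_rot'],s['contact_force'],s['ft_torque'])
# arc: radius/angle of bar about hinge, tool y = bureau x, tool z = down
x0,z0=-8e-3,0.205
def bar(a): # angle from shut
    b=np.deg2rad(20)-a  # lean back angle from vertical
    return np.array([z0*np.sin(b)-0.008*np.cos(b), z0*np.cos(b)+0.008*np.sin(b)])
p=bar(0)
for a in np.arange(0,1.93,0.04): 
    d=bar(a)-p; print(f'{a:.2f} y{d[0]*10:.3f} z{-d[1]*10:.3f}',end=' | ')
```

```text
0.010790216158944033 30.000470280647278 [ 0.6913 -0.162   0.4711] [3.1384 0.0006 1.4458] [ 3.5221 -0.7911  4.6481] [-0.1579 -0.5207  0.0036]
0.00 y0.000 z-0.000 | 0.04 y-0.079 z-0.023 | 0.08 y-0.158 z-0.044 | 0.12 y-0.238 z-0.061 | 0.16 y-0.319 z-0.075 | 0.20 y-0.401 z-0.085 | 0.24 y-0.482 z-0.093 | 0.28 y-0.564 z-0.097 | 0.32 y-0.646 z-0.098 | 0.36 y-0.728 z-0.095 | 0.40 y-0.810 z-0.090 | 0.44 y-0.892 z-0.081 | 0.48 y-0.973 z-0.068 | 0.52 y-1.054 z-0.053 | 0.56 y-1.133 z-0.034 | 0.60 y-1.212 z-0.012 | 0.64 y-1.291 z0.013 | 0.68 y-1.368 z0.041 | 0.72 y-1.444 z0.072 | 0.76 y-1.518 z0.106 | 0.80 y-1.591 z0.144 | 0.84 y-1.663 z0.184 | 0.88 y-1.733 z0.226 | 0.92 y-1.801 z0.272 | 0.96 y-1.867 z0.320 | 1.00 y-1.932 z0.371 | 1.04 y-1.994 z0.425 | 1.08 y-2.054 z0.481 | 1.12 y-2.112 z0.539 | 1.16 y-2.167 z0.600 | 1.20 y-2.220 z0.662 | 1.24 y-2.270 z0.727 | 1.28 y-2.318 z0.794 | 1.32 y-2.363 z0.862 | 1.36 y-2.405 z0.933 | 1.40 y-2.445 z1.005 | 1.44 y-2.481 z1.078 | 1.48 y-2.515 z1.153 | 1.52 y-2.545 z1.229 | 1.56 y-2.573 z1.307 | 1.60 y-2.597 z1.385 | 1.64 y-2.618 z1.464 | 1.68 y-2.636 z1.544 | 1.72 y-2.651 z1.625 | 1.76 y-2.663 z1.706 | 1.80 y-2.671 z1.788 | 1.84 y-2.676 z1.870 | 1.88 y-2.678 z1.952 | 1.92 y-2.676 z2.034 |
```

>>> {"api": "play_rows", "payload": {
  "targets": [
    [[0,-0.04,-0.01],0,255],
    [[0,-0.08,-0.02],0,255],
    [[0,-0.16,-0.04],0,255],
    [[0,-0.24,-0.06],0,255],
    [[0,-0.32,-0.08],0,255],
    [[0,-0.4,-0.09],0,255],
    [[0,-0.48,-0.09],0,255],
    [[0,-0.56,-0.1],0,255],
    [[0,-0.65,-0.1],0,255],
    [[0,-0.73,-0.1],0,255],
    [[0,-0.81,-0.09],0,255]
  ]
}}

```text
t: 20.33
position: [0.6106, -0.1515, 0.4798]
eef_rot: [3.139, -0.0, 1.446]
contact_force: [2.8, 0.7, 4.1]
finger_gap: 0.011
finger_force: 30.0
```

>>> {"api": "play_rows", "payload": {
  "targets": [
    [[0,-0.08,0.01],0,255],
    [[0,-0.16,0.02],0,255],
    [[0,-0.24,0.04],0,255],
    [[0,-0.32,0.06],0,255],
    [[0,-0.4,0.08],0,255],
    [[0,-0.48,0.1],0,255],
    [[0,-0.56,0.13],0,255],
    [[0,-0.63,0.16],0,255],
    [[0,-0.71,0.2],0,255],
    [[0,-0.78,0.23],0,255],
    [[0,-0.85,0.27],0,255],
    [[0,-0.92,0.32],0,255]
  ]
}}

```text
t: 21.33
position: [0.5189, -0.1399, 0.4463]
eef_rot: [-3.141, -0.001, 1.446]
contact_force: [3.2, 3.4, 1.3]
finger_gap: 0.0108
finger_force: 30.0
```

>>> {"api": "play_rows", "payload": {
  "targets": [
    [[0,-0.07,0.04],0,255],
    [[0,-0.14,0.09],0,255],
    [[0,-0.2,0.14],0,255],
    [[0,-0.26,0.2],0,255],
    [[0,-0.32,0.25],0,255],
    [[0,-0.38,0.31],0,255],
    [[0,-0.44,0.37],0,255],
    [[0,-0.49,0.43],0,255],
    [[0,-0.54,0.5],0,255],
    [[0,-0.59,0.56],0,255],
    [[0,-0.63,0.63],0,255],
    [[0,-0.68,0.7],0,255]
  ]
}}

```text
t: 22.33
position: [0.4522, -0.1314, 0.3761]
eef_rot: [3.137, -0.002, 1.446]
contact_force: [13.4, 4.1, -5.4]
finger_gap: 0.011
finger_force: 30.0
```

>>> {"api": "play_rows", "payload": {
  "targets": [
    [[0,-0.01,0.07],0,255],
    [[0,-0.04,0.15],0,255],
    [[0,-0.06,0.22],0,255],
    [[0,-0.09,0.3],0,255],
    [[0,-0.12,0.37],0,255],
    [[0,-0.15,0.45],0,255],
    [[0,-0.17,0.53],0,255],
    [[0,-0.18,0.59],0,255],
    [[0,-0.19,0.64],0,255],
    [[0,-0.2,0.69],0,255]
  ]
}}

```text
t: 23.17
position: [0.4311, -0.1288, 0.3066]
eef_rot: [-3.138, -0.002, 1.446]
contact_force: [0.2, 6.7, 0.8]
finger_gap: 0.0108
finger_force: 30.0
```

>>> {"api": "play_rows", "payload": {
  "targets": [
    [[0,0,0.04],0,255],
    [[0,-0.01,0.08],0,255],
    [[0,-0.01,0.12],0,255],
    [[0,-0.02,0.16],0,255],
    [[0,-0.02,0.2],0,255],
    [[0,-0.02,0.24],0,255],
    [[0,-0.02,0.28],0,255],
    [[0,-0.02,0.31],0,255],
    [[0,-0.02,0.34],0,255],
    [[0,-0.02,0.36],0,255],
    [[0,-0.02,0.36],0,255]
  ]
}}

```text
t: 24.08
position: [0.429, -0.1285, 0.2703]
eef_rot: [-3.137, -0.002, 1.446]
contact_force: [-1.1, 4.5, -2.3]
finger_gap: 0.0107
finger_force: 30.0
```

>>> {"api": "play_rows", "payload": {
  "targets": [
    [[0,0,0.01],0,255],
    [[0,0,0.02],0,255],
    [[0,0,0.03],0,255],
    [[0,0,0.04],0,255],
    [[0,0,0.04],0,255]
  ]
}}

```text
t: 24.5
position: [0.4291, -0.1285, 0.2667]
eef_rot: [-3.137, -0.002, 1.446]
contact_force: [-1.4, 5.9, -0.2]
finger_gap: 0.0111
finger_force: 30.0
```

>>> {"api": "play_rows", "payload": {
  "targets": [
    [[0,0,0.01],0,255],
    [[0,0,0.02],0,255],
    [[0,0,0.03],0,255],
    [[0,0,0.03],0,255]
  ]
}}

```text
t: 24.83
position: [0.4294, -0.1286, 0.2661]
eef_rot: [-3.136, -0.002, 1.446]
contact_force: [-9.8, 10.0, 20.2]
finger_gap: 0.0112
finger_force: 30.0
```

>>> {"api": "play_rows", "payload": {
  "targets": [
    [[0,0,0.01],0,255],
    [[0,0,0.02],0,255],
    [[0,0,0.02],0,255]
  ]
}}

```text
t: 25.08
position: [0.4296, -0.1287, 0.2657]
eef_rot: [-3.135, -0.002, 1.447]
contact_force: [-16.9, 12.8, 34.9]
finger_gap: 0.0108
finger_force: 30.0
```

>>> {"api": "play_rows", "payload": {
  "targets": [
    [[0,0,-0.04],0,255],
    [[0,0,-0.04],0,180],
    [[0,0,-0.04],0,180],
    [[0,0,-0.04],0,180],
    [[0,0,-0.04],0,180],
    [[0,0,-0.04],0,180],
    [[0,0,-0.2],0,180],
    [[0,0,-0.5],0,180],
    [[0,0,-0.9],0,180],
    [[0,0,-1],0,180],
    [[0,0,-1],0,0]
  ]
}}

```text
t: 26.0
position: [0.4312, -0.1299, 0.3664]
eef_rot: [3.134, 0.004, 1.446]
contact_force: [0.4, -0.6, -0.6]
finger_gap: 0.0317
finger_force: 0.0
```

Run:
```python
from plan import *
s=robot.state();print(s['finger_gap'],s['position'],s['eef_rot'],s['q'])
snap('top','top1');snap('side')
for q in ['flap_middle','flap_hinge','flap_bar','blank_1','photo_frame']:
    for c in ['top','side']: tips(q,c)
plan(s['position'],1.446,[(0.47,0.25,0.40,1.57,0)])
```

```text
0.03169040194728609 [ 0.4312 -0.1299  0.3664] [3.1345 0.0036 1.4458] [-0.5621 -0.145   1.9793 -0.0003  1.2993 -0.437 ]
flap_middle top [ 0.5553 -0.1448  0.1037] 0.57
flap_middle side [ 0.5476 -0.146   0.1054] 0.8
flap_hinge top [ 0.6309 -0.1577  0.1054] 0.98
flap_hinge side [ 0.6277 -0.1545  0.1018] 0.97
flap_bar top [ 0.4255 -0.1295  0.0936] 0.69
flap_bar side [ 0.4276 -0.1307  0.0927] 0.88
flap_bar side [ 0.6287 -0.1552  0.1043] 0.74
blank_1 top [ 0.4346  0.3606 -0.0037] 0.92
blank_1 top [0.576  0.2027 0.0036] 0.92
blank_1 top [0.43   0.2054 0.0009] 0.83
blank_1 top [0.5804 0.3157 0.0045] 0.7
blank_1 side [0.4339 0.3637 0.0005] 0.94
blank_1 side [0.5781 0.1985 0.0023] 0.82
blank_1 side [ 0.5616  0.4253 -0.0018] 0.68
photo_frame top [ 0.7425  0.2282 -0.0009] 0.98
photo_frame side [ 0.7405  0.2275 -0.0005] 0.56
[1,-0.02,-0.09],-0.06,0 x3
[1,0.01,-0.09],-0.07,0 x3
[1,0.04,-0.09],-0.06,0 x3
[0.82,0.06,-0.07],-0.06,0 x3
   -> [0.4705 0.2504 0.4004] 1.571
```

View pics/top1.png

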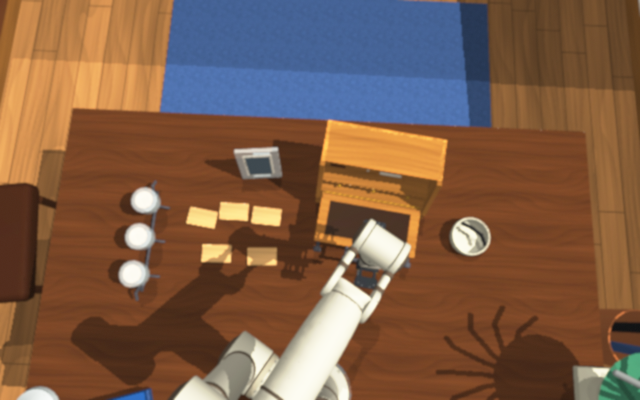

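>>> {"api": "play_rows", "payload": {
  "targets": [
    [[1,0,-0.1],-0.06,0],
    [[1,0,-0.1],-0.06,0],
    [[1,0,-0.1],-0.06,0],
    [[1,0,-0.1],-0.06,0]
  ]
}}

```text
t: 26.93
position: [0.4427, -0.0273, 0.3731]
eef_rot: [3.141, -0.001, 1.48]
contact_force: [0.2, -0.2, -0.3]
finger_gap: 0.0918
finger_force: 0.0
```

>>> {"api": "play_rows", "payload": {
  "targets": [
    [[1,0.2,-0.2],-0.06,0],
    [[1,0.2,-0.2],-0.06,0],
    [[1,0.2,-0.2],-0.06,0],
    [[1,0.2,-0.2],-0.06,0]
  ]
}}

```text
t: 27.27
position: [0.4728, 0.0696, 0.3937]
eef_rot: [3.139, -0.001, 1.509]
contact_force: [0.3, -0.6, 0.9]
finger_gap: 0.0917
finger_force: 0.0
```

>>> {"api": "play_rows", "payload": {
  "targets": [
    [[0.5,0.2,-0.2],-0.13,0],
    [[0.5,0.2,-0.2],-0.13,0],
    [[0.5,0.2,-0.2],-0.13,0],
    [[0.5,0.2,-0.2],-0.13,0],
    [[0.5,0.2,-0.2],-0.13,0]
  ]
}}

```text
t: 27.68
position: [0.4949, 0.1148, 0.4118]
eef_rot: [-3.14, 0.001, 1.57]
contact_force: [-0.4, 0.7, 0.1]
finger_gap: 0.0919
finger_force: 0.0
```

```bash
cat >> h.py <<'E'
def unproj(uv,cal,z):
    W=np.array(cal['world_from_camera']);uv=np.asarray(uv,float)
    d=np.c_[(uv[:,0]-cal['cx'])/cal['fx'],(uv[:,1]-cal['cy'])/cal['fy'],np.ones(len(uv))]@W[:3,:3].T
    o=W[:3,3]; return o+d*((z-o[2])/d[:,2])[:,None]
def blanks(name=None,z=0.008):
    cal=eyes.get_calibration('wrist'); im=snap('wrist',name)
    for d in spotter.outline_of('blank_1','wrist'):
        if d['confidence']<0.3: continue
        m=d['mask'].astype(np.uint8)
        c=max(cv2.findContours(m,cv2.RETR_EXTERNAL,cv2.CHAIN_APPROX_NONE)[0],key=len)[:,0]
        P=unproj(c,cal,z)[:,:2]
        (cx,cy),(w,h),a=cv2.minAreaRect((P*1000).astype(np.float32))
        if w<h: ang=a+90
        else: ang=a
        ang=ang%180 # long axis direction, deg from world x
        print('px',c.mean(0).round(),'c',round(cx/1e3,4),round(cy/1e3,4),'dims',round(max(w,h)),round(min(w,h)),'long',round(ang,1),'conf',round(d['confidence'],2))
    tips('blank_1','wrist')
E
python3 - <<'E'
from plan import *
s=robot.state();print(s['t'],s['finger_gap'],s['position'],s['eef_rot'],s['q'])
blanks('w3')
E
```

```text
27.6833 0.09189255563110851 [0.4949 0.1148 0.4118] [-3.14    0.0009  1.5695] [-0.01   -0.0214  1.772  -0.0009  1.3926 -0.0085]
px [266. 102.] c 0.4337 0.2058 dims 100 61 long 92.2 conf 0.94
px [386. 107.] c 0.575 0.2001 dims 100 62 long 86.5 conf 0.75
px [400.  24.] c 0.5854 0.2892 dims 63 50 long 179.9 conf 0.74
px [266.   1.] c 0.4376 0.3125 dims 57 4 long 179.9 conf 0.49
blank_1 wrist [ 0.5762  0.2026 -0.0043] 0.91
blank_1 wrist [0.4306 0.2073 0.0007] 0.86
blank_1 wrist [ 0.5835  0.3152 -0.003 ] 0.79
```

View pics/w3.png

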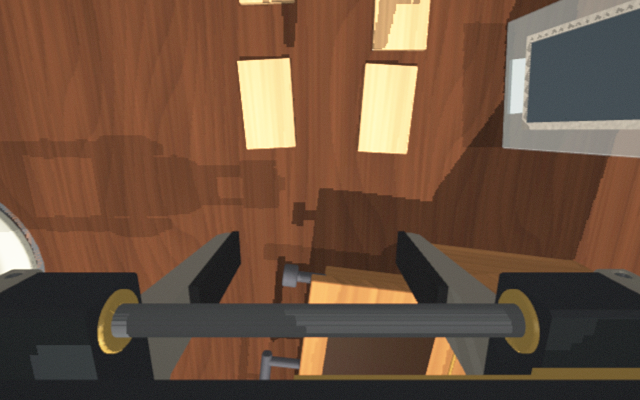

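Run:
```python
from plan import *
cal=eyes.get_calibration('wrist')
for z in (0,.1,.19): print(z,unproj([(503,147),(510,20)],cal,z))
plan([0.4949,0.1148,0.4118],1.5695,[(0.434,0.206,0.26,1.609,0),(0.434,0.206,0.1925,1.609,0)])
plan([0.434,0.206,0.1925],1.609,[(0.434,0.206,0.33,1.609,255),(0.44,0.10,0.37,1.609,255),(0.548,-0.1455,0.37,1.446,255),(0.548,-0.1455,0.305,1.446,255,)])
```

```text
0 [[0.7248 0.1555 0.    ]
 [0.7117 0.2972 0.    ]]
0.1 [[0.6661 0.163  0.1   ]
 [0.6564 0.2685 0.1   ]]
0.19 [[0.6134 0.1697 0.19  ]
 [0.6066 0.2427 0.19  ]]
[0.6,-0.4,1],-0.05,0 x4
[0.32,-0.2,0.52],-0.03,0 x2
   -> [0.4342 0.2064 0.2598] 1.609
[-0,-0,0.67],0,0 x2
   -> [0.4342 0.2064 0.1928] 1.609
[0,0,-1],-0,255 x3
[0,0,-0.38],-0,255 x1
   -> [0.434  0.206  0.3305] 1.609
[-1,0.02,-0.37],-0,255 x3
[-0.06,-0,-0.03],-0,255 x1
   -> [0.44   0.1002 0.3705] 1.609
[-1,0.39,0],0.13,255 x3
[-1,0.48,0],0.13,255 x3
[-0.44,0.24,0.01],0.07,255 x2
   -> [ 0.548  -0.1455  0.3695] 1.444
[0,-0,0.64],-0,255 x2
   -> [ 0.548  -0.1455  0.3055] 1.444
```

>>> {"api": "play_rows", "payload": {
  "targets": [
    [[0.6,-0.4,1],-0.05,0],
    [[0.6,-0.4,1],-0.05,0],
    [[0.6,-0.4,1],-0.05,0],
    [[0.6,-0.4,1],-0.05,0]
  ]
}}

```text
t: 28.17
position: [0.4503, 0.1774, 0.3055]
eef_rot: [-3.127, 0.0, 1.598]
contact_force: [-0.9, -0.3, -1.0]
finger_gap: 0.092
finger_force: 0.0
```

>>> {"api": "play_rows", "payload": {
  "targets": [
    [[0.32,-0.2,0.52],-0.03,0],
    [[0.32,-0.2,0.52],-0.03,0],
    [[0.32,-0.2,0.7],-0.03,0],
    [[0.32,-0.2,0.7],-0.03,0],
    [[0.32,-0.2,0.7],-0.03,0]
  ]
}}

```text
t: 28.58
position: [0.4347, 0.2071, 0.243]
eef_rot: [-3.141, 0.0, 1.61]
contact_force: [0.3, -0.6, -0.1]
finger_gap: 0.0924
finger_force: 0.0
```

Run:
```python
from plan import *
s=robot.state();print(s['t'],s['finger_gap'],s['position'],s['eef_rot'])
blanks()
```

```text
28.5833 0.09241826535678839 [0.4347 0.2071 0.243 ] [-3.1408  0.0005  1.6103]
px [510. 223.] c 0.5736 0.2032 dims 95 64 long 86.6 conf 0.98
px [317. 219.] c 0.4334 0.2057 dims 101 61 long 92.8 conf 0.89
px [557.  72.] c 0.5841 0.3113 dims 91 63 long 89.6 conf 0.85
px [330.  32.] c 0.4369 0.3308 dims 62 38 long 2.2 conf 0.64
blank_1 wrist [ 0.5759  0.2033 -0.0008] 0.71
blank_1 wrist [ 0.5842  0.3151 -0.0015] 0.68
blank_1 wrist [ 0.4352  0.2024 -0.0027] 0.68
```

>>> {"api": "play_rows", "payload": {
  "targets": [
    [[0,0,0.3],0,0],
    [[0,0,0.48],0,0],
    [[0,0,0.5],0,0],
    [[0,0,0.5],0,255],
    [[0,0,0.5],0,255],
    [[0,0,0.5],0,255],
    [[0,0,0.5],0,255],
    [[0,0,0.5],0,255],
    [[0,0,0.5],0,255],
    [[0,0,0.5],0,255],
    [[0,0,0.5],0,255],
    [[0,0,0.5],0,255]
  ]
}}

```text
t: 29.73
position: [0.4349, 0.2079, 0.1937]
eef_rot: [3.14, -0.0, 1.611]
contact_force: [-1.4, -0.9, 7.5]
finger_gap: 0.0593
finger_force: 30.0
```

>>> {"api": "play_rows", "payload": {
  "targets": [
    [[0,0,-0.2],0,255],
    [[0,0,-0.6],0,255],
    [[0,0,-1],0,255],
    [[0,0,-1],0,255]
  ]
}}

```text
t: 30.07
position: [0.4372, 0.2085, 0.3004]
eef_rot: [3.128, -0.002, 1.611]
contact_force: [1.9, -0.2, -0.8]
finger_gap: 0.0594
finger_force: 30.0
```

>>> {"api": "play_rows", "payload": {
  "targets": [
    [[-0.4,0,-0.7],0,255],
    [[-0.8,0,-0.75],0,255],
    [[-1,0,-0.75],0,255],
    [[-1,0,-0.75],0,255]
  ]
}}

```text
t: 30.4
position: [0.4395, 0.1042, 0.3711]
eef_rot: [3.135, 0.003, 1.607]
contact_force: [-1.1, 0.5, -0.4]
finger_gap: 0.0595
finger_force: 30.0
```

>>> {"api": "play_rows", "payload": {
  "targets": [
    [[-1,0.39,0],0.13,255],
    [[-1,0.39,0],0.13,255],
    [[-1,0.39,0],0.13,255],
    [[-1,0.39,0],0.13,255]
  ]
}}

```text
t: 30.73
position: [0.4826, 0.0062, 0.3674]
eef_rot: [3.141, 0.001, 1.541]
contact_force: [-0.0, -0.1, -1.0]
finger_gap: 0.0594
finger_force: 30.0
```

>>> {"api": "play_rows", "payload": {
  "targets": [
    [[-1,0.48,0],0.13,255],
    [[-1,0.48,0],0.13,255],
    [[-1,0.48,0],0.13,255],
    [[-1,0.48,0],0.13,255],
    [[-1,0.48,0],0.13,255],
    [[-1,0.48,0],0.13,255]
  ]
}}

```text
t: 31.23
position: [0.5265, -0.0904, 0.3669]
eef_rot: [-3.14, -0.001, 1.481]
contact_force: [-0.8, -0.1, -0.0]
finger_gap: 0.0594
finger_force: 30.0
```

Run:
```python
from plan import *
s=robot.state();print(s['t'],s['finger_gap'],s['position'],s['eef_rot'])
snap('top');snap('side');tips('blank_1','top');tips('blank_1','side')
plan(s['position'],s['eef_rot'][2],[(0.548,-0.1455,0.33,1.446,255),(0.548,-0.1455,0.30,1.446,255)])
```

```text
31.2333 0.05938731415473373 [ 0.5265 -0.0904  0.3669] [-3.14   -0.0012  1.4814]
blank_1 top [ 0.4354  0.3601 -0.0042] 0.84
blank_1 top [0.5744 0.2014 0.0001] 0.77
blank_1 top [ 0.5254 -0.0917  0.1761] 0.67
blank_1 top [0.5615 0.4252 0.0003] 0.62
blank_1 top [0.5834 0.3174 0.0015] 0.59
blank_1 side [0.5774 0.1979 0.0033] 0.96
blank_1 side [ 0.4329  0.3654 -0.0008] 0.81
blank_1 side [ 0.5654  0.4264 -0.0014] 0.8
blank_1 side [0.5862 0.3169 0.0007] 0.74
blank_1 side [ 0.5221 -0.093   0.1734] 0.65
[-0.53,0.26,0.37],0.07,255 x2
   -> [ 0.5476 -0.1455  0.3299] 1.446
[0,0,0.3],0,255 x1
   -> [ 0.5476 -0.1455  0.2999] 1.446
```

>>> {"api": "play_rows", "payload": {
  "targets": [
    [[-0.53,0.26,0.2],0.07,255],
    [[-0.53,0.26,0.37],0.07,255],
    [[-0.53,0.26,0.5],0.07,255],
    [[-0.53,0.26,0.62],0.07,255],
    [[-0.53,0.26,0.66],0.07,255],
    [[-0.53,0.26,0.68],0.07,255],
    [[-0.53,0.26,0.69],0.07,255],
    [[-0.53,0.26,0.69],0.07,255]
  ]
}}

```text
t: 32.1
position: [0.5481, -0.1462, 0.2995]
eef_rot: [3.14, 0.0, 1.447]
contact_force: [-0.4, -0.4, -0.3]
finger_gap: 0.0592
finger_force: 30.0
```

>>> {"api": "play_rows", "payload": {
  "targets": [
    [[0,0,0.01],0,255],
    [[0,0,0.02],0,255],
    [[0,0,0.02],0,255]
  ]
}}

```text
t: 32.35
position: [0.5483, -0.1467, 0.2977]
eef_rot: [3.14, 0.0, 1.446]
contact_force: [-0.5, 1.1, 2.6]
finger_gap: 0.0597
finger_force: 30.0
```

>>> {"api": "play_rows", "payload": {
  "targets": [
    [[0,0,0],0,45],
    [[0,0,0],0,45],
    [[0,0,0],0,45],
    [[0,0,0],0,45],
    [[0,0,0],0,45],
    [[0,0,-0.2],0,45],
    [[0,0,-0.5],0,0],
    [[0,0,-0.8],0,0],
    [[0,0,-0.8],0,0]
  ]
}}

```text
t: 33.1
position: [0.5495, -0.1475, 0.3836]
eef_rot: [3.131, 0.004, 1.446]
contact_force: [0.6, 0.0, 1.6]
finger_gap: 0.0914
finger_force: 0.0
```

Run:
```python
from plan import *
s=robot.state();print(s['t'],s['finger_gap'],s['position'],s['eef_rot'])
snap('wrist','w4')
for q in ['blank_1','flap_middle']:tips(q,'wrist')
snap('top');tips('blank_1','top');
plan(s['position'],1.446,[(0.45,0.07,0.35,1.5,0),(0.49,0.22,0.35,1.57,0)])
```

```text
33.1 0.09140921305200461 [ 0.5495 -0.1475  0.3836] [3.131  0.0038 1.4459]
blank_1 wrist [ 0.5487 -0.1473  0.1059] 0.59
flap_middle wrist [ 0.5458 -0.1496  0.1031] 0.67
blank_1 top [0.5617 0.4262 0.0008] 0.89
blank_1 top [ 0.4357  0.3612 -0.004 ] 0.73
blank_1 top [0.5753 0.2026 0.0021] 0.64
blank_1 top [0.583  0.3155 0.0052] 0.63
blank_1 top [ 0.5464 -0.1497  0.1047] 0.44
[1,-0.62,0.16],-0.05,0 x3
[1,-0.58,0.17],-0.06,0 x3
[0.05,-0.03,0.01],0,0 x1
   -> [0.45   0.0699 0.3496] 1.501
[1,0.19,-0],-0.09,0 x3
[0.52,0.13,-0],-0.05,0 x2
   -> [0.4902 0.22   0.3496] 1.571
```

View pics/w4.png

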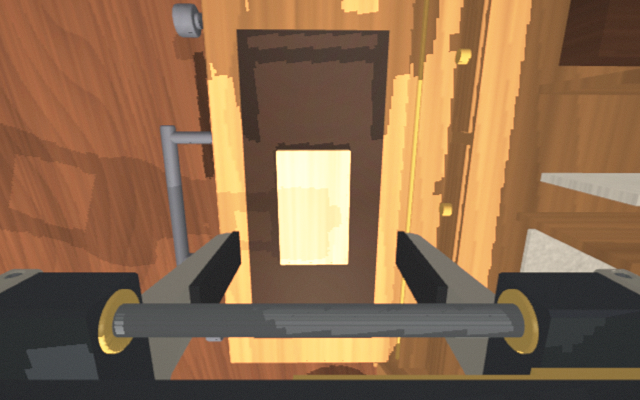

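Run:
```python
from plan import *
plan([0.5490,-0.147,0.3815],1.446,[(0.575,0.202,0.37,1.51,0),(0.575,0.202,0.245,1.51,0)])
```

```text
[1,-0.05,0.03],-0.04,0 x3
[1,-0.03,0.03],-0.04,0 x3
[1,-0.01,0.04],-0.03,0 x3
[0.5,0,0.02],-0.02,0 x2
   -> [0.5749 0.2022 0.3695] 1.511
[-0,0,1],0,0 x3
[-0,0,0.24],0,0 x1
   -> [0.5749 0.2022 0.2455] 1.511
```

>>> {"api": "play_rows", "payload": {
  "targets": [
    [[1,-0.05,0.03],-0.04,0],
    [[1,-0.05,0.03],-0.04,0],
    [[1,-0.05,0.03],-0.04,0]
  ]
}}

```text
t: 33.6
position: [0.5548, -0.0435, 0.3717]
eef_rot: [-3.138, -0.003, 1.467]
contact_force: [-0.2, -0.2, -0.1]
finger_gap: 0.0924
finger_force: 0.0
```

>>> {"api": "play_rows", "payload": {
  "targets": [
    [[1,-0.03,0.03],-0.04,0],
    [[1,-0.03,0.03],-0.04,0],
    [[1,-0.03,0.03],-0.04,0]
  ]
}}

```text
t: 33.85
position: [0.5622, 0.0568, 0.3688]
eef_rot: [-3.138, -0.002, 1.489]
contact_force: [0.1, 0.4, 0.2]
finger_gap: 0.0918
finger_force: 0.0
```

>>> {"api": "play_rows", "payload": {
  "targets": [
    [[1,0,0.04],-0.03,0],
    [[1,0,0.04],-0.03,0],
    [[1,0,0.04],-0.03,0]
  ]
}}

```text
t: 34.1
position: [0.5706, 0.1565, 0.3647]
eef_rot: [-3.138, -0.001, 1.504]
contact_force: [-0.9, -0.0, -0.1]
finger_gap: 0.0921
finger_force: 0.0
```

>>> {"api": "play_rows", "payload": {
  "targets": [
    [[0.5,0,0.02],-0.02,0],
    [[0.5,0,0.4],-0.02,0],
    [[0.5,0,0.8],-0.02,0],
    [[0.5,0,1],-0.02,0],
    [[0.5,0,1],-0.02,0],
    [[0.5,0,1],-0.02,0]
  ]
}}

```text
t: 34.6
position: [0.574, 0.2022, 0.2646]
eef_rot: [-3.137, 0.001, 1.511]
contact_force: [0.2, 0.1, 0.5]
finger_gap: 0.0919
finger_force: 0.0
```

Run:
```python
from plan import *
s=robot.state();print(s['t'],s['finger_gap'],s['position'],s['eef_rot'])
blanks()
```

```text
34.6 0.09188638752241488 [0.574  0.2022 0.2646] [-3.1368  0.001   1.5109]
px [112.  37.] c 0.4386 0.3377 dims 63 51 long 1.5 conf 0.86
px [327.  63.] c 0.5861 0.309 dims 87 61 long 88.7 conf 0.66
px [321. 212.] c 0.5753 0.2 dims 101 61 long 86.9 conf 0.62
blank_1 wrist [ 0.5782  0.2054 -0.0009] 0.72
blank_1 wrist [ 0.5842  0.3114 -0.0018] 0.64
```

>>> {"api": "play_rows", "payload": {
  "targets": [
    [[0,0,0.3],0,0],
    [[0,0,0.6],0,0],
    [[-0.01,0,0.7],0,0],
    [[-0.01,0,0.72],0,255],
    [[-0.01,0,0.72],0,255],
    [[-0.01,0,0.72],0,255],
    [[-0.01,0,0.72],0,255],
    [[-0.01,0,0.72],0,255],
    [[-0.01,0,0.72],0,255],
    [[-0.01,0,0.72],0,255],
    [[-0.01,0,0.72],0,255],
    [[-0.01,0,0.72],0,255]
  ]
}}

```text
t: 35.75
position: [0.5757, 0.2015, 0.1964]
eef_rot: [3.139, -0.001, 1.511]
contact_force: [-0.7, -0.4, 5.8]
finger_gap: 0.0586
finger_force: 30.0
```

Run:
```python
from plan import *
s=robot.state();print(s['t'],s['finger_gap'],s['finger_force'],s['position'],s['eef_rot'][2])
plan(s['position'],s['eef_rot'][2],[(0.575,0.201,0.37,1.511,255),(0.548,-0.1455,0.37,1.446,255)])
```

```text
35.75 0.05860915557795045 30.00475913286209 [0.5757 0.2015 0.1964] 1.5108984495281472
[-0,-0,-1],-0,255 x3
[-0.01,-0.01,-0.74],-0,255 x2
   -> [0.5746 0.2006 0.3704] 1.511
[-1,-0.02,0],0.04,255 x3
[-1,0,0],0.04,255 x3
[-1,0.03,0],0.03,255 x3
[-0.47,0.02,0],0.02,255 x2
   -> [ 0.5483 -0.1455  0.3704] 1.446
```

>>> {"api": "play_rows", "payload": {
  "targets": [
    [[0,0,0],0,45],
    [[0,0,0],0,45],
    [[0,0,0],0,45],
    [[0,0,0.02],0,45],
    [[0,0,0.03],0,45],
    [[0,0,0.03],0,255],
    [[0,0,0.03],0,255],
    [[0,0,0.03],0,255],
    [[0,0,0.03],0,255],
    [[0,0,0.03],0,255],
    [[0,0,0.03],0,255]
  ]
}}

```text
t: 36.67
position: [0.5748, 0.2013, 0.1917]
eef_rot: [-3.141, 0.0, 1.511]
contact_force: [-0.2, 0.7, -0.9]
finger_gap: 0.0595
finger_force: 30.0
```

>>> {"api": "play_rows", "payload": {
  "targets": [
    [[0,0,-0.2],0,255],
    [[0,0,-0.6],0,255],
    [[0,0,-1],0,255],
    [[0,0,-1],0,255]
  ]
}}

```text
t: 37.0
position: [0.5778, 0.2019, 0.301]
eef_rot: [3.127, -0.003, 1.511]
contact_force: [2.5, 0.4, 0.9]
finger_gap: 0.0595
finger_force: 30.0
```

>>> {"api": "play_rows", "payload": {
  "targets": [
    [[-0.2,0,-0.4],0,255],
    [[-0.6,0,-0.77],0,255],
    [[-0.9,0,-0.77],0,255],
    [[-1,0,-0.77],0.04,255],
    [[-1,0,-0.77],0.04,255]
  ]
}}

```text
t: 37.42
position: [0.5692, 0.0991, 0.3698]
eef_rot: [3.139, 0.0, 1.486]
contact_force: [-0.9, -0.1, -1.0]
finger_gap: 0.0596
finger_force: 30.0
```

>>> {"api": "play_rows", "payload": {
  "targets": [
    [[-1,0,0],0.04,255],
    [[-1,0,0],0.04,255],
    [[-1,0,0],0.04,255]
  ]
}}

```text
t: 37.67
position: [0.5604, -0.0004, 0.3674]
eef_rot: [-3.14, 0.001, 1.47]
contact_force: [-0.0, -0.3, -0.2]
finger_gap: 0.0593
finger_force: 30.0
```

>>> {"api": "play_rows", "payload": {
  "targets": [
    [[-1,0.02,0],0.03,255],
    [[-1,0.02,0],0.03,255],
    [[-1,0.02,0],0.03,255],
    [[-1,0.02,0],0.03,255],
    [[-1,0.02,0],0.03,255]
  ]
}}

```text
t: 38.08
position: [0.5529, -0.0974, 0.3675]
eef_rot: [-3.14, -0.002, 1.455]
contact_force: [0.1, -0.7, -0.8]
finger_gap: 0.0594
finger_force: 30.0
```

Run:
```python
from plan import *
s=robot.state();print(s['t'],s['finger_gap'],s['finger_force'],s['position'],s['eef_rot'][2])
snap('side');tips('blank_1','side');snap('top');tips('blank_1','top')
plan(s['position'],s['eef_rot'][2],[(0.548,-0.1455,0.34,1.446,255),(0.548,-0.1455,0.305,1.446,255)])
```

```text
38.0833 0.05935492361727999 29.999860525131226 [ 0.5529 -0.0974  0.3675] 1.4547798655450088
blank_1 side [ 0.4341  0.3653 -0.0018] 0.92
blank_1 side [0.589  0.313  0.0037] 0.77
blank_1 side [0.5632 0.4255 0.0003] 0.75
blank_1 side [ 0.5552 -0.1017  0.18  ] 0.73
blank_1 side [ 0.4282 -0.1301  0.095 ] 0.71
blank_1 side [ 0.5469 -0.1507  0.1048] 0.51
blank_1 top [0.5845 0.3172 0.0023] 0.78
blank_1 top [ 0.4364  0.359  -0.0025] 0.74
blank_1 top [0.5628 0.4261 0.0012] 0.56
blank_1 top [ 0.5517 -0.0962  0.181 ] 0.42
blank_1 top [ 0.546  -0.15    0.1068] 0.42
[-0.48,0.01,0.27],0.02,255 x2
   -> [ 0.5483 -0.1452  0.3405] 1.445
[-0,-0,0.35],-0,255 x1
   -> [ 0.5483 -0.1452  0.3055] 1.445
```

>>> {"api": "play_rows", "payload": {
  "targets": [
    [[-0.48,0.01,0.2],0.02,255],
    [[-0.48,0.01,0.4],0.02,255],
    [[-0.49,0.01,0.55],0.02,255],
    [[-0.49,0.01,0.6],0.02,255],
    [[-0.49,0.01,0.63],0.02,255],
    [[-0.49,0.01,0.63],0.02,255],
    [[-0.49,0.01,0.63],0.02,255]
  ]
}}

```text
t: 38.87
position: [0.5488, -0.146, 0.3068]
eef_rot: [3.14, 0.0, 1.447]
contact_force: [-0.8, 0.8, 0.0]
finger_gap: 0.0594
finger_force: 30.0
```

>>> {"api": "play_rows", "payload": {
  "targets": [
    [[0,0,0.01],0,255],
    [[0,0,0.01],0,255],
    [[0,0,0.01],0,255]
  ]
}}

```text
t: 39.12
position: [0.5485, -0.1465, 0.3054]
eef_rot: [3.14, 0.0, 1.446]
contact_force: [-0.3, -0.1, -0.3]
finger_gap: 0.0595
finger_force: 30.0
```

>>> {"api": "play_rows", "payload": {
  "targets": [
    [[0,0,0.01],0,255],
    [[0,0,0.01],0,255],
    [[0,0,0.01],0,255]
  ]
}}

```text
t: 39.37
position: [0.5482, -0.1466, 0.3037]
eef_rot: [-3.142, -0.0, 1.446]
contact_force: [-0.8, 0.5, -0.6]
finger_gap: 0.0596
finger_force: 30.0
```

>>> {"api": "play_rows", "payload": {
  "targets": [
    [[0,0,0.01],0,255],
    [[0,0,0.01],0,255],
    [[0,0,0.01],0,255]
  ]
}}

```text
t: 39.62
position: [0.5483, -0.1467, 0.3034]
eef_rot: [3.141, 0.0, 1.446]
contact_force: [-3.1, 0.5, 6.5]
finger_gap: 0.0594
finger_force: 30.0
```

>>> {"api": "play_rows", "payload": {
  "targets": [
    [[0,0,0],0,45],
    [[0,0,0],0,45],
    [[0,0,0],0,45],
    [[0,0,0],0,45],
    [[0,0,0],0,45],
    [[0,0,-0.2],0,45],
    [[0,0,-0.5],0,0],
    [[0,0,-0.75],0,0],
    [[0,0,-0.75],0,0],
    [[0,0,-0.75],0,0]
  ]
}}

```text
t: 40.45
position: [0.5487, -0.1469, 0.3795]
eef_rot: [3.138, 0.001, 1.446]
contact_force: [0.1, 0.1, -0.8]
finger_gap: 0.0918
finger_force: 0.0
```

Run:
```python
from plan import *
s=robot.state();print(s['t'],s['finger_gap'],s['finger_force'],s['position'],s['eef_rot'][2])
plan(s['position'],s['eef_rot'][2],[(0.58,0.2,0.37,1.53,0),(0.585,0.315,0.255,1.56,0)])
```

```text
40.45 0.09178165415423784 0.0 [ 0.5487 -0.1469  0.3795] 1.445804434523347
[1,-0.04,0.03],-0.05,0 x3
[1,-0.01,0.03],-0.05,0 x3
[1,0.02,0.02],-0.05,0 x3
[0.48,0.02,0.01],-0.02,0 x2
   -> [0.5801 0.1999 0.3705] 1.531
[1,0,1],-0.05,0 x4
[0.15,0.01,0.15],-0.01,0 x1
   -> [0.5853 0.3148 0.2555] 1.561
```

>>> {"api": "play_rows", "payload": {
  "targets": [
    [[1,-0.04,0.03],-0.05,0],
    [[1,-0.04,0.03],-0.05,0],
    [[1,-0.04,0.03],-0.05,0]
  ]
}}

```text
t: 40.7
position: [0.5561, -0.0435, 0.3726]
eef_rot: [-3.138, -0.003, 1.472]
contact_force: [-0.0, -0.4, -0.9]
finger_gap: 0.0922
finger_force: 0.0
```

>>> {"api": "play_rows", "payload": {
  "targets": [
    [[1,0,0.03],-0.05,0],
    [[1,0,0.03],-0.05,0],
    [[1,0,0.03],-0.05,0]
  ]
}}

```text
t: 40.95
position: [0.566, 0.0566, 0.3696]
eef_rot: [-3.138, -0.002, 1.499]
contact_force: [0.6, 0.0, 0.9]
finger_gap: 0.0916
finger_force: 0.0
```

>>> {"api": "play_rows", "payload": {
  "targets": [
    [[1,0.02,0.02],-0.05,0],
    [[1,0.02,0.02],-0.05,0],
    [[1,0.02,0.02],-0.05,0]
  ]
}}

```text
t: 41.2
position: [0.5754, 0.1562, 0.3675]
eef_rot: [-3.138, -0.001, 1.524]
contact_force: [0.2, -0.2, -0.3]
finger_gap: 0.0923
finger_force: 0.0
```

>>> {"api": "play_rows", "payload": {
  "targets": [
    [[0.9,0.02,0.2],-0.05,0],
    [[0.9,0.02,0.5],-0.05,0],
    [[0.9,0.02,0.7],-0.05,0],
    [[0.9,0.02,0.7],-0.05,0]
  ]
}}

```text
t: 41.53
position: [0.5791, 0.2445, 0.2901]
eef_rot: [-3.127, 0.002, 1.55]
contact_force: [-2.2, -0.4, -2.1]
finger_gap: 0.0918
finger_force: 0.0
```

>>> {"api": "play_rows", "payload": {
  "targets": [
    [[0.74,0,0.2],-0.03,0],
    [[0.74,0,0.4],-0.03,0],
    [[0.74,0,0.46],-0.03,0],
    [[0.74,0,0.46],-0.03,0],
    [[0.74,0,0.46],-0.03,0],
    [[0.74,0,0.46],-0.03,0]
  ]
}}

```text
t: 42.03
position: [0.5853, 0.3146, 0.255]
eef_rot: [3.14, 0.0, 1.559]
contact_force: [0.9, -0.8, 0.8]
finger_gap: 0.0919
finger_force: 0.0
```

Run:
```python
from plan import *
s=robot.state();print(s['t'],s['finger_gap'],s['position'],s['eef_rot'])
blanks()
```

```text
42.0333 0.09191676059391714 [0.5853 0.3146 0.255 ] [3.1401 0.     1.5594]
px [278.  66.] c 0.5582 0.4203 dims 91 60 long 81.6 conf 0.89
px [113. 150.] c 0.4381 0.3634 dims 100 63 long 91.6 conf 0.68
px [319. 211.] c 0.5866 0.3158 dims 101 61 long 89.8 conf 0.61
blank_1 wrist [ 0.5574  0.4251 -0.0044] 0.94
blank_1 wrist [ 0.4341  0.365  -0.0022] 0.7
blank_1 wrist [0.5846 0.3144 0.0016] 0.57
```

>>> {"api": "play_rows", "payload": {
  "targets": [
    [[0.01,0.01,0.3],0,0],
    [[0.01,0.01,0.55],0,0],
    [[0.01,0.01,0.63],0,0],
    [[0.01,0.01,0.63],0,100],
    [[0.01,0.01,0.63],0,255],
    [[0.01,0.01,0.63],0,255],
    [[0.01,0.01,0.63],0,255],
    [[0.01,0.01,0.63],0,255],
    [[0.01,0.01,0.63],0,255],
    [[0.01,0.01,0.63],0,255],
    [[0.01,0.01,0.63],0,255],
    [[0.01,0.01,0.63],0,255]
  ]
}}

```text
t: 43.18
position: [0.5858, 0.3168, 0.1911]
eef_rot: [3.141, 0.0, 1.561]
contact_force: [-0.0, -1.7, 3.1]
finger_gap: 0.0595
finger_force: 30.0
```

Run:
```python
from plan import *
s=robot.state();print(s['t'],s['finger_gap'],s['finger_force'],s['position'],s['eef_rot'][2])
plan(s['position'],s['eef_rot'][2],[(0.586,0.316,0.33,1.559,255),(0.575,0.21,0.37,1.5,255),(0.551,-0.11,0.37,1.446,255)])
```

```text
43.1833 0.05953158797565477 30.000527501106262 [0.5858 0.3168 0.1911] 1.5608368344048356
[-0.01,0,-1],0,255 x3
[0,0,-0.39],0,255 x1
   -> [0.5857 0.3158 0.3301] 1.561
[-1,-0.09,-0.38],0.11,255 x3
[-0.06,-0,-0.02],0.01,255 x1
   -> [0.5754 0.2099 0.3701] 1.501
[-1,-0.01,0],0.03,255 x3
[-1,0.01,0],0.04,255 x3
[-1,0.03,0],0.03,255 x3
[-0.21,0.01,0],0.01,255 x1
   -> [ 0.5509 -0.1102  0.3701] 1.446
```

>>> {"api": "play_rows", "payload": {
  "targets": [
    [[0,0,-0.2],0,255],
    [[0,0,-0.6],0,255],
    [[0,0,-1],0,255],
    [[0,0,-1],0,255]
  ]
}}

```text
t: 43.52
position: [0.5881, 0.318, 0.3002]
eef_rot: [3.127, -0.005, 1.561]
contact_force: [1.4, 0.6, 2.4]
finger_gap: 0.0595
finger_force: 30.0
```

>>> {"api": "play_rows", "payload": {
  "targets": [
    [[-0.2,0,-0.4],0,255],
    [[-0.6,-0.05,-0.79],0.05,255],
    [[-1,-0.09,-0.79],0.12,255],
    [[-1,-0.09,-0.79],0.12,255]
  ]
}}

```text
t: 43.85
position: [0.5762, 0.2138, 0.3729]
eef_rot: [3.136, 0.001, 1.497]
contact_force: [-0.1, -0.3, -1.5]
finger_gap: 0.0597
finger_force: 30.0
```

>>> {"api": "play_rows", "payload": {
  "targets": [
    [[-1,0,0],0.03,255],
    [[-1,0,0],0.03,255],
    [[-1,0,0],0.03,255]
  ]
}}

```text
t: 44.1
position: [0.5681, 0.1138, 0.3688]
eef_rot: [-3.14, 0.002, 1.484]
contact_force: [-0.0, 0.5, 0.4]
finger_gap: 0.0594
finger_force: 30.0
```

>>> {"api": "play_rows", "payload": {
  "targets": [
    [[-1,0,0],0.04,255],
    [[-1,0,0],0.04,255],
    [[-1,0,0],0.04,255]
  ]
}}

```text
t: 44.35
position: [0.5596, 0.014, 0.3687]
eef_rot: [-3.14, 0.001, 1.463]
contact_force: [-0.9, 1.1, -0.2]
finger_gap: 0.0595
finger_force: 30.0
```

>>> {"api": "play_rows", "payload": {
  "targets": [
    [[-1,0.03,0],0.04,255],
    [[-1,0.03,0],0.04,255],
    [[-1,0.03,0],0.04,255],
    [[-1,0.03,0],0.04,255],
    [[-1,0.03,0],0.04,255]
  ]
}}

```text
t: 44.77
position: [0.5525, -0.0825, 0.3688]
eef_rot: [-3.14, -0.001, 1.444]
contact_force: [0.4, 0.4, -1.2]
finger_gap: 0.0595
finger_force: 30.0
```

Run:
```python
from plan import *
s=robot.state();print(s['t'],s['finger_gap'],s['finger_force'],s['position'],s['eef_rot'][2])
plan(s['position'],s['eef_rot'][2],[(0.5482,-0.1467,0.313,1.446,255)])
snap('side');tips('blank_1','side')
```

```text
44.7667 0.059522423444706665 29.999801516532898 [ 0.5525 -0.0825  0.3688] 1.4440579044147042
[-0.64,0.04,0.56],-0,255 x3
   -> [ 0.5483 -0.1465  0.3128] 1.444
blank_1 side [ 0.5529 -0.0833  0.1781] 0.82
blank_1 side [ 0.5608  0.4273 -0.0015] 0.67
blank_1 side [ 0.4341  0.3626 -0.0007] 0.6
blank_1 side [ 0.5516 -0.1503  0.1134] 0.55
blank_1 side [ 0.5463 -0.1502  0.103 ] 0.55
```

>>> {"api": "play_rows", "payload": {
  "targets": [
    [[-0.4,0.03,0.2],0,255],
    [[-0.63,0.04,0.4],0,255],
    [[-0.63,0.04,0.5],0,255],
    [[-0.63,0.04,0.55],0,255],
    [[-0.63,0.04,0.58],0,255],
    [[-0.63,0.04,0.58],0,255],
    [[-0.63,0.04,0.58],0,255],
    [[-0.63,0.04,0.58],0,255]
  ]
}}

```text
t: 45.53
position: [0.5492, -0.1442, 0.3126]
eef_rot: [3.14, 0.0, 1.447]
contact_force: [-0.0, 0.1, 0.0]
finger_gap: 0.0594
finger_force: 30.0
```

>>> {"api": "play_rows", "payload": {
  "targets": [
    [[0,0,0.01],0,255],
    [[0,0,0.01],0,255],
    [[0,0,0.01],0,255]
  ]
}}

```text
t: 45.78
position: [0.5489, -0.145, 0.311]
eef_rot: [3.141, -0.0, 1.446]
contact_force: [0.1, 0.8, 0.2]
finger_gap: 0.0593
finger_force: 30.0
```

>>> {"api": "play_rows", "payload": {
  "targets": [
    [[-0.01,0,0.01],0,255],
    [[-0.01,0,0.01],0,255],
    [[-0.01,0,0.01],0,255]
  ]
}}

```text
t: 46.03
position: [0.5489, -0.1456, 0.311]
eef_rot: [3.141, -0.002, 1.446]
contact_force: [-1.6, 4.0, 6.6]
finger_gap: 0.0595
finger_force: 30.0
```

>>> {"api": "play_rows", "payload": {
  "targets": [
    [[0,0,0],0,45],
    [[0,0,0],0,45],
    [[0,0,0],0,45],
    [[0,0,0],0,45],
    [[0,0,0],0,45],
    [[0,0,-0.2],0,45],
    [[0,0,-0.5],0,0],
    [[0,0,-0.7],0,0],
    [[0,0,-0.7],0,0],
    [[0,0,-0.7],0,0]
  ]
}}

```text
t: 46.87
position: [0.5489, -0.1464, 0.3808]
eef_rot: [3.139, 0.001, 1.446]
contact_force: [-1.0, 0.1, -0.9]
finger_gap: 0.0917
finger_force: 0.0
```

Run:
```python
from plan import *
s=robot.state();print(s['t'],s['finger_gap'],s['finger_force'],s['position'],s['eef_rot'][2])
snap('top');tips('blank_1','top');snap('wrist');tips('blank_1','wrist')
plan(s['position'],s['eef_rot'][2],[(0.56,0.3,0.37,1.43,0),(0.561,0.426,0.25,1.424,0)])
```

```text
46.8667 0.0916715870077105 0.0 [ 0.5489 -0.1464  0.3808] 1.4457551984575443
blank_1 top [ 0.4365  0.3607 -0.0006] 0.95
blank_1 top [0.5601 0.4293 0.0031] 0.88
blank_1 top [ 0.5482 -0.1449  0.1216] 0.46
blank_1 wrist [ 0.5437 -0.1482  0.1156] 0.75
[1,-0.1,0.02],0.01,0 x3
[1,-0.11,0.03],0.01,0 x3
[1,-0.11,0.02],0,0 x3
[1,-0.11,0.03],0.01,0 x3
[0.44,-0.05,0.01],0,0 x2
   -> [0.5598 0.3001 0.3698] 1.431
[1,-0.13,0.96],0.01,0 x4
[0.25,-0.04,0.24],0,0 x1
   -> [0.5606 0.4262 0.2498] 1.426
```

>>> {"api": "play_rows", "payload": {
  "targets": [
    [[1,-0.1,0.02],0.01,0],
    [[1,-0.1,0.02],0.01,0],
    [[1,-0.1,0.02],0.01,0]
  ]
}}

```text
t: 47.32
position: [0.5505, -0.0424, 0.376]
eef_rot: [-3.138, -0.002, 1.442]
contact_force: [-0.1, 0.2, 0.6]
finger_gap: 0.092
finger_force: 0.0
```

>>> {"api": "play_rows", "payload": {
  "targets": [
    [[1,-0.11,0.03],0.01,0],
    [[1,-0.11,0.03],0.01,0],
    [[1,-0.11,0.03],0.01,0]
  ]
}}

```text
t: 47.57
position: [0.5523, 0.0588, 0.3731]
eef_rot: [-3.139, -0.002, 1.438]
contact_force: [-0.2, -0.4, -0.9]
finger_gap: 0.092
finger_force: 0.0
```

>>> {"api": "play_rows", "payload": {
  "targets": [
    [[1,-0.11,0.02],0,0],
    [[1,-0.11,0.02],0,0],
    [[1,-0.11,0.02],0,0]
  ]
}}

```text
t: 47.82
position: [0.5548, 0.1594, 0.3712]
eef_rot: [-3.139, -0.001, 1.439]
contact_force: [0.0, -0.4, -0.2]
finger_gap: 0.0921
finger_force: 0.0
```

>>> {"api": "play_rows", "payload": {
  "targets": [
    [[1,-0.11,0.03],0.01,0],
    [[1,-0.11,0.03],0.01,0],
    [[1,-0.11,0.03],0.01,0]
  ]
}}

```text
t: 48.07
position: [0.5573, 0.26, 0.368]
eef_rot: [-3.139, -0.001, 1.434]
contact_force: [0.2, -0.7, -0.6]
finger_gap: 0.0919
finger_force: 0.0
```

>>> {"api": "play_rows", "payload": {
  "targets": [
    [[0.9,-0.11,0.1],0.01,0],
    [[0.9,-0.11,0.4],0.01,0],
    [[0.9,-0.11,0.6],0.01,0],
    [[0.9,-0.11,0.6],0.01,0]
  ]
}}

```text
t: 48.4
position: [0.5568, 0.3489, 0.301]
eef_rot: [-3.13, 0.006, 1.43]
contact_force: [-0.3, -0.1, -1.4]
finger_gap: 0.0916
finger_force: 0.0
```

>>> {"api": "play_rows", "payload": {
  "targets": [
    [[0.79,-0.11,0.3],0,0],
    [[0.79,-0.11,0.58],0,0],
    [[0.79,-0.11,0.58],0,0],
    [[0.79,-0.11,0.58],0,0],
    [[0.79,-0.11,0.58],0,0]
  ]
}}

```text
t: 48.82
position: [0.5603, 0.4257, 0.2508]
eef_rot: [-3.14, 0.002, 1.426]
contact_force: [0.5, -0.3, 0.4]
finger_gap: 0.0919
finger_force: 0.0
```

Run:
```python
from plan import *
s=robot.state();print(s['t'],s['finger_gap'],s['position'],s['eef_rot'])
blanks()
```

```text
48.8167 0.09190645153038686 [0.5603 0.4257 0.2508] [-3.1397  0.0021  1.4262]
px [159. 264.] c 0.4316 0.4112 dims 62 27 long 28.7 conf 0.91
px [317. 214.] c 0.5591 0.4262 dims 99 60 long 81.7 conf 0.56
blank_1 wrist [ 0.5572  0.4259 -0.005 ] 0.97
```

>>> {"api": "play_rows", "payload": {
  "targets": [
    [[0,-0.01,0.3],0,0],
    [[0,-0.01,0.55],0,0],
    [[0,-0.01,0.59],0,0],
    [[0,-0.01,0.59],0,100],
    [[0,-0.01,0.59],0,255],
    [[0,-0.01,0.59],0,255],
    [[0,-0.01,0.59],0,255],
    [[0,-0.01,0.59],0,255],
    [[0,-0.01,0.59],0,255],
    [[0,-0.01,0.59],0,255],
    [[0,-0.01,0.59],0,255],
    [[0,-0.01,0.59],0,255]
  ]
}}

```text
t: 49.97
position: [0.5599, 0.4267, 0.1939]
eef_rot: [3.14, -0.001, 1.426]
contact_force: [-0.5, -1.0, 7.1]
finger_gap: 0.0589
finger_force: 30.0
```

Run:
```python
from plan import *
s=robot.state();print(s['t'],s['finger_gap'],s['finger_force'],s['position'],s['eef_rot'][2])
plan(s['position'],s['eef_rot'][2],[(0.56,0.425,0.29,1.426,255),(0.553,-0.09,0.375,1.446,255)])
```

```text
49.9667 0.05891817309626127 30.002487301826477 [0.5599 0.4267 0.1939] 1.4258282300276472
[-0.02,0,-0.96],-0,255 x3
   -> [0.5596 0.4248 0.2899] 1.426
[-1,0.13,-0.17],-0.01,255 x3
[-1,0.13,-0.17],-0.01,255 x3
[-1,0.12,-0.16],-0.01,255 x3
[-1,0.12,-0.17],-0,255 x3
[-1,0.12,-0.16],-0.01,255 x3
[-0.11,0.01,-0.02],-0,255 x1
   -> [ 0.5529 -0.0901  0.3749] 1.446
```

>>> {"api": "play_rows", "payload": {
  "targets": [
    [[0,0,-0.1],0,255],
    [[0,0,-0.4],0,255],
    [[0,0,-0.8],0,255],
    [[0,0,-0.96],0,255],
    [[0,0,-0.96],0,255]
  ]
}}

```text
t: 50.38
position: [0.561, 0.4276, 0.2955]
eef_rot: [3.133, -0.006, 1.426]
contact_force: [0.5, 0.4, 1.4]
finger_gap: 0.0594
finger_force: 30.0
```

>>> {"api": "play_rows", "payload": {
  "targets": [
    [[-0.3,0.04,-0.17],0,255],
    [[-0.7,0.1,-0.3],0,255],
    [[-1,0.13,-0.3],0,255],
    [[-1,0.13,-0.3],0,255]
  ]
}}

```text
t: 50.72
position: [0.558, 0.3214, 0.3179]
eef_rot: [-3.14, 0.003, 1.422]
contact_force: [0.3, -0.0, -1.2]
finger_gap: 0.0592
finger_force: 30.0
```

>>> {"api": "play_rows", "payload": {
  "targets": [
    [[-1,0.13,-0.3],-0.02,255],
    [[-1,0.13,-0.3],-0.02,255],
    [[-1,0.13,-0.3],-0.02,255]
  ]
}}

```text
t: 50.97
position: [0.5561, 0.2224, 0.3481]
eef_rot: [-3.14, 0.002, 1.435]
contact_force: [0.2, -0.9, -0.4]
finger_gap: 0.0592
finger_force: 30.0
```

>>> {"api": "play_rows", "payload": {
  "targets": [
    [[-1,0.12,-0.25],-0.01,255],
    [[-1,0.12,-0.25],-0.01,255],
    [[-1,0.12,-0.25],-0.01,255]
  ]
}}

```text
t: 51.22
position: [0.5546, 0.1213, 0.3735]
eef_rot: [-3.141, 0.001, 1.439]
contact_force: [1.2, -0.5, 0.1]
finger_gap: 0.0593
finger_force: 30.0
```

>>> {"api": "play_rows", "payload": {
  "targets": [
    [[-1,0.12,0],0,255],
    [[-1,0.12,0],0,255],
    [[-1,0.12,0],0,255]
  ]
}}

```text
t: 51.47
position: [0.5533, 0.0201, 0.3724]
eef_rot: [-3.14, 0.001, 1.438]
contact_force: [0.7, 0.5, -0.5]
finger_gap: 0.0596
finger_force: 30.0
```

>>> {"api": "play_rows", "payload": {
  "targets": [
    [[-0.8,0.1,0],-0.01,255],
    [[-1,0.12,0],-0.01,255],
    [[-1,0.12,0],-0.01,255],
    [[-1,0.12,0],-0.01,255],
    [[-1,0.12,0],-0.01,255]
  ]
}}

```text
t: 51.88
position: [0.5525, -0.0775, 0.3723]
eef_rot: [-3.139, -0.001, 1.444]
contact_force: [0.6, 0.1, -0.9]
finger_gap: 0.0596
finger_force: 30.0
```

Run:
```python
from plan import *
s=robot.state();print(s['t'],s['finger_gap'],s['finger_force'],s['position'],s['eef_rot'][2])
snap('side');tips('blank_1','side')
plan(s['position'],s['eef_rot'][2],[(0.5482,-0.146,0.323,1.446,255)])
```

```text
51.8833 0.05961515554992614 29.999881088733673 [ 0.5525 -0.0775  0.3723] 1.4439533391626265
blank_1 side [ 0.4344  0.3634 -0.0015] 0.84
blank_1 side [ 0.551  -0.079   0.1776] 0.6
blank_1 side [ 0.5533 -0.1479  0.1193] 0.56
blank_1 side [ 0.5466 -0.1516  0.1029] 0.56
blank_1 side [ 0.55   -0.1488  0.1145] 0.48
[-0.68,0.04,0.49],-0,255 x3
   -> [ 0.5479 -0.1455  0.3233] 1.444
```

>>> {"api": "play_rows", "payload": {
  "targets": [
    [[-0.4,0.03,0.15],0,255],
    [[-0.69,0.04,0.3],0,255],
    [[-0.69,0.04,0.42],0,255],
    [[-0.69,0.04,0.48],0,255],
    [[-0.69,0.04,0.5],0,255],
    [[-0.69,0.04,0.5],0,255],
    [[-0.69,0.04,0.5],0,255],
    [[-0.69,0.04,0.5],0,255],
    [[-0.69,0.04,0.5],0,255]
  ]
}}

```text
t: 52.73
position: [0.5484, -0.1456, 0.3246]
eef_rot: [3.14, 0.0, 1.447]
contact_force: [1.0, -0.5, -0.4]
finger_gap: 0.0592
finger_force: 30.0
```

>>> {"api": "play_rows", "payload": {
  "targets": [
    [[0,0,0.01],0,255],
    [[0,0,0.01],0,255],
    [[0,0,0.01],0,255]
  ]
}}

```text
t: 52.98
position: [0.548, -0.1461, 0.3228]
eef_rot: [3.141, 0.0, 1.446]
contact_force: [-0.5, 0.7, -0.8]
finger_gap: 0.0596
finger_force: 30.0
```

>>> {"api": "play_rows", "payload": {
  "targets": [
    [[0,0,0.01],0,255],
    [[0,0,0.01],0,255],
    [[0,0,0.01],0,255]
  ]
}}

```text
t: 53.23
position: [0.5481, -0.1462, 0.3219]
eef_rot: [3.141, 0.0, 1.446]
contact_force: [0.5, -0.1, 0.6]
finger_gap: 0.0591
finger_force: 30.0
```

>>> {"api": "play_rows", "payload": {
  "targets": [
    [[0,0,0.01],0,255],
    [[0,0,0.01],0,255],
    [[0,0,0.01],0,255]
  ]
}}

```text
t: 53.48
position: [0.5481, -0.1462, 0.3218]
eef_rot: [3.141, 0.0, 1.446]
contact_force: [-3.0, 0.7, 7.2]
finger_gap: 0.0592
finger_force: 30.0
```

Release, and on to the last one at about (0.436, 0.363).

>>> {"api": "play_rows", "payload": {
  "targets": [
    [[0,0,0],0,45],
    [[0,0,0],0,45],
    [[0,0,0],0,45],
    [[0,0,0],0,45],
    [[0,0,0],0,45],
    [[0,0,-0.2],0,45],
    [[0,0,-0.5],0,0],
    [[0,0,-0.6],0,0],
    [[0,0,-0.6],0,0],
    [[0,0,-0.6],0,0]
  ]
}}

```text
t: 54.32
position: [0.5481, -0.1462, 0.3806]
eef_rot: [3.141, 0.0, 1.446]
contact_force: [0.4, -0.2, -0.2]
finger_gap: 0.0919
finger_force: 0.0
```

Run:
```python
from plan import *
s=robot.state();print(s['t'],s['finger_gap'],s['finger_force'],s['position'],s['eef_rot'][2])
snap('top');tips('blank_1','top')
plan(s['position'],s['eef_rot'][2],[(0.46,0.25,0.37,1.58,0),(0.436,0.363,0.25,1.60,0)])
```

```text
54.3167 0.09191233793089787 0.0 [ 0.5481 -0.1462  0.3806] 1.4457854760531783
blank_1 top [ 0.4338  0.3614 -0.0018] 0.96
blank_1 top [ 0.5535 -0.1472  0.1279] 0.66
[1,-0.36,0.03],-0.07,0 x3
[1,-0.32,0.03],-0.07,0 x3
[1,-0.28,0.02],-0.07,0 x3
[0.88,-0.21,0.03],-0.06,0 x3
   -> [0.4602 0.2498 0.3696] 1.581
[0.95,-0.19,1],-0.03,0 x4
[0.19,-0.04,0.2],-0.01,0 x1
   -> [0.4358 0.3635 0.2496] 1.601
```

>>> {"api": "play_rows", "payload": {
  "targets": [
    [[1,-0.36,0.03],-0.07,0],
    [[1,-0.36,0.03],-0.07,0],
    [[1,-0.36,0.03],-0.07,0],
    [[1,-0.36,0.03],-0.07,0]
  ]
}}

```text
t: 54.75
position: [0.5233, -0.0387, 0.3754]
eef_rot: [-3.137, -0.002, 1.485]
contact_force: [0.6, 0.4, -0.4]
finger_gap: 0.0919
finger_force: 0.0
```

>>> {"api": "play_rows", "payload": {
  "targets": [
    [[1,-0.32,0.03],-0.07,0],
    [[1,-0.32,0.03],-0.07,0],
    [[1,-0.32,0.03],-0.07,0]
  ]
}}

```text
t: 55.0
position: [0.5008, 0.0621, 0.373]
eef_rot: [-3.139, -0.001, 1.517]
contact_force: [0.0, -0.7, -0.3]
finger_gap: 0.0921
finger_force: 0.0
```

>>> {"api": "play_rows", "payload": {
  "targets": [
    [[1,-0.28,0.02],-0.07,0],
    [[1,-0.28,0.02],-0.07,0],
    [[1,-0.28,0.02],-0.07,0]
  ]
}}

```text
t: 55.25
position: [0.4782, 0.1639, 0.3712]
eef_rot: [-3.139, -0.001, 1.553]
contact_force: [0.1, 0.4, 0.4]
finger_gap: 0.0918
finger_force: 0.0
```

>>> {"api": "play_rows", "payload": {
  "targets": [
    [[0.88,-0.21,0.03],-0.06,0],
    [[0.88,-0.21,0.1],-0.06,0],
    [[0.88,-0.21,0.3],-0.06,0],
    [[0.88,-0.21,0.3],-0.06,0]
  ]
}}

```text
t: 55.58
position: [0.4583, 0.2511, 0.3379]
eef_rot: [-3.134, 0.002, 1.584]
contact_force: [0.4, -0.5, -1.0]
finger_gap: 0.0918
finger_force: 0.0
```

>>> {"api": "play_rows", "payload": {
  "targets": [
    [[1,-0.2,0.2],-0.04,0],
    [[1,-0.2,0.5],-0.04,0],
    [[1,-0.2,0.8],-0.04,0],
    [[1,-0.2,0.9],-0.04,0],
    [[1,-0.2,0.9],-0.04,0]
  ]
}}

```text
t: 56.0
position: [0.4373, 0.3484, 0.2469]
eef_rot: [-3.131, 0.005, 1.602]
contact_force: [-0.4, -0.5, 0.0]
finger_gap: 0.0917
finger_force: 0.0
```

>>> {"api": "play_rows", "payload": {
  "targets": [
    [[0.14,-0.03,0.03],0,0],
    [[0.14,-0.03,0.03],0,0],
    [[0.14,-0.03,0.03],0,0]
  ]
}}

```text
t: 56.25
position: [0.437, 0.3626, 0.251]
eef_rot: [3.14, 0.0, 1.6]
contact_force: [-0.2, -0.3, -0.2]
finger_gap: 0.0921
finger_force: 0.0
```

Run:
```python
from plan import *
s=robot.state();print(s['t'],s['finger_gap'],s['position'],s['eef_rot'])
blanks()
```

```text
56.25 0.09213499418480997 [0.437  0.3626 0.251 ] [3.1402 0.     1.6002]
px [317. 213.] c 0.436 0.3644 dims 100 60 long 91.7 conf 0.69
blank_1 wrist [ 0.4369  0.3627 -0.0033] 0.62
```

>>> {"api": "play_rows", "payload": {
  "targets": [
    [[0.01,0,0.3],0,0],
    [[0.01,0,0.55],0,0],
    [[0.01,0,0.59],0,0],
    [[0.01,0,0.59],0,100],
    [[0.01,0,0.59],0,255],
    [[0.01,0,0.59],0,255],
    [[0.01,0,0.59],0,255],
    [[0.01,0,0.59],0,255],
    [[0.01,0,0.59],0,255],
    [[0.01,0,0.59],0,255],
    [[0.01,0,0.59],0,255],
    [[0.01,0,0.59],0,255]
  ]
}}

```text
t: 57.4
position: [0.4359, 0.3644, 0.191]
eef_rot: [3.141, 0.0, 1.601]
contact_force: [-0.2, -2.8, 3.9]
finger_gap: 0.0594
finger_force: 30.0
```

Run:
```python
from plan import *
s=robot.state();print(s['t'],s['finger_gap'],s['finger_force'],s['position'],s['eef_rot'][2])
plan(s['position'],s['eef_rot'][2],[(0.437,0.363,0.29,1.6,255),(0.46,0.25,0.375,1.58,255),(0.545,-0.09,0.38,1.446,255)])
```

```text
57.4 0.059427638188584375 30.000753700733185 [0.4359 0.3644 0.191 ] 1.6008934493695106
[-0.01,0.01,-0.99],0,255 x3
   -> [0.4369 0.3635 0.29  ] 1.601
[-1,0.17,-0.74],0.04,255 x4
[-0.14,0.03,-0.11],0,255 x1
   -> [0.4601 0.2501 0.375 ] 1.581
[-1,0.24,-0.01],0.08,255 x3
[-1,0.28,-0.02],0.08,255 x3
[-1,0.33,-0.01],0.08,255 x3
[-0.36,0.13,-0.01],0.03,255 x1
   -> [ 0.545  -0.0898  0.38  ] 1.446
```

>>> {"api": "play_rows", "payload": {
  "targets": [
    [[0,0,-0.1],0,255],
    [[0,0,-0.4],0,255],
    [[0,0,-0.8],0,255],
    [[0,0,-1],0,255],
    [[0,0,-1],0,255]
  ]
}}

```text
t: 57.82
position: [0.4375, 0.3657, 0.2972]
eef_rot: [3.132, -0.005, 1.601]
contact_force: [0.5, 0.3, -0.1]
finger_gap: 0.0596
finger_force: 30.0
```

>>> {"api": "play_rows", "payload": {
  "targets": [
    [[-0.3,0.04,-0.3],0,255],
    [[-0.6,0.1,-0.6],0.02,255],
    [[-0.9,0.15,-0.85],0.04,255],
    [[-1,0.17,-0.85],0.04,255],
    [[-1,0.17,-0.85],0.04,255]
  ]
}}

```text
t: 58.23
position: [0.4565, 0.2634, 0.3767]
eef_rot: [3.139, -0.001, 1.578]
contact_force: [-0.2, 0.5, -1.4]
finger_gap: 0.0596
finger_force: 30.0
```

>>> {"api": "play_rows", "payload": {
  "targets": [
    [[-1,0.24,-0.02],0.08,255],
    [[-1,0.24,-0.02],0.08,255],
    [[-1,0.24,-0.02],0.08,255]
  ]
}}

```text
t: 58.48
position: [0.4805, 0.1636, 0.3754]
eef_rot: [-3.138, 0.001, 1.54]
contact_force: [0.2, -0.3, -1.8]
finger_gap: 0.0598
finger_force: 30.0
```

>>> {"api": "play_rows", "payload": {
  "targets": [
    [[-1,0.28,-0.02],0.08,255],
    [[-1,0.28,-0.02],0.08,255],
    [[-1,0.28,-0.02],0.08,255]
  ]
}}

```text
t: 58.73
position: [0.5058, 0.0623, 0.3774]
eef_rot: [-3.138, 0.0, 1.5]
contact_force: [0.9, 0.4, -0.5]
finger_gap: 0.0595
finger_force: 30.0
```

>>> {"api": "play_rows", "payload": {
  "targets": [
    [[-0.9,0.3,-0.02],0.11,255],
    [[-1,0.33,-0.02],0.11,255],
    [[-1,0.33,-0.02],0.11,255],
    [[-1,0.33,-0.02],0.11,255],
    [[-1,0.33,-0.02],0.11,255]
  ]
}}

```text
t: 59.15
position: [0.5315, -0.0373, 0.3794]
eef_rot: [-3.138, -0.002, 1.444]
contact_force: [-0.2, -0.7, -1.4]
finger_gap: 0.0597
finger_force: 30.0
```

Run:
```python
from plan import *
s=robot.state();print(s['t'],s['finger_gap'],s['finger_force'],s['position'],s['eef_rot'][2])
snap('side');tips('blank_1','side')
plan(s['position'],s['eef_rot'][2],[(0.5482,-0.146,0.330,1.446,255)])
```

```text
59.15 0.05974489710087771 29.99987930059433 [ 0.5315 -0.0373  0.3794] 1.4444976873729118
blank_1 side [ 0.5274 -0.0375  0.1841] 0.89
[-1,0.29,0.47],-0,255 x3
[-0.06,0.01,0.02],-0,255 x1
   -> [ 0.5479 -0.1462  0.3304] 1.444
```

>>> {"api": "play_rows", "payload": {
  "targets": [
    [[-0.4,0.12,0.05],0,255],
    [[-0.8,0.23,0.1],0,255],
    [[-1,0.29,0.2],0,255],
    [[-1,0.29,0.3],0,255],
    [[-1,0.29,0.3],0,255]
  ]
}}

```text
t: 59.67
position: [0.5473, -0.1391, 0.3487]
eef_rot: [-3.137, -0.003, 1.446]
contact_force: [0.5, 0.4, -0.5]
finger_gap: 0.0593
finger_force: 30.0
```

>>> {"api": "play_rows", "payload": {
  "targets": [
    [[-0.06,0.01,0.1],0,255],
    [[-0.06,0.01,0.18],0,255],
    [[-0.06,0.01,0.21],0,255],
    [[-0.06,0.01,0.21],0,255],
    [[-0.06,0.01,0.21],0,255],
    [[-0.06,0.01,0.21],0,255],
    [[-0.06,0.01,0.21],0,255]
  ]
}}

```text
t: 60.25
position: [0.5484, -0.1463, 0.3313]
eef_rot: [3.141, 0.0, 1.446]
contact_force: [0.2, -0.4, -0.8]
finger_gap: 0.0593
finger_force: 30.0
```

>>> {"api": "play_rows", "payload": {
  "targets": [
    [[0,0,0.01],0,255],
    [[0,0,0.01],0,255],
    [[0,0,0.01],0,255]
  ]
}}

```text
t: 60.5
position: [0.5482, -0.1465, 0.3298]
eef_rot: [3.141, 0.0, 1.446]
contact_force: [0.1, -0.4, -0.5]
finger_gap: 0.0594
finger_force: 30.0
```

>>> {"api": "play_rows", "payload": {
  "targets": [
    [[0,0,0.01],0,255],
    [[0,0,0.02],0,255],
    [[0,0,0.02],0,255],
    [[0,0,0.02],0,255]
  ]
}}

```text
t: 60.83
position: [0.5481, -0.1465, 0.3275]
eef_rot: [-3.141, -0.0, 1.446]
contact_force: [-0.2, 0.4, -0.6]
finger_gap: 0.0596
finger_force: 30.0
```

>>> {"api": "play_rows", "payload": {
  "targets": [
    [[0,0,0.01],0,255],
    [[0,0,0.01],0,255],
    [[0,0,0.01],0,255]
  ]
}}

```text
t: 61.08
position: [0.5483, -0.1465, 0.327]
eef_rot: [3.141, 0.0, 1.446]
contact_force: [-0.3, -0.2, 1.6]
finger_gap: 0.0594
finger_force: 30.0
```

>>> {"api": "play_rows", "payload": {
  "targets": [
    [[0,0,0],0,45],
    [[0,0,0],0,45],
    [[0,0,0],0,45],
    [[0,0,0],0,45],
    [[0,0,0],0,45],
    [[0,0,-0.2],0,45],
    [[0,0,-0.5],0,0],
    [[-0.3,0,-0.6],0,0],
    [[-0.3,0,-0.6],0,0],
    [[-0.3,0,-0.6],0,0]
  ]
}}

```text
t: 61.92
position: [0.5445, -0.1772, 0.3875]
eef_rot: [3.14, 0.001, 1.444]
contact_force: [0.0, -0.0, -0.1]
finger_gap: 0.0919
finger_force: 0.0
```

Run:
```python
from plan import *
s=robot.state();print(s['t'],s['finger_gap'],s['position'],s['eef_rot'])
snap('side');tips('blank_1','side')
im=snap('wrist','w5');
for q in ['blank_1','flap_middle','flap_hinge']: tips(q,'wrist')
```

```text
61.9167 0.09185753736892172 [ 0.5445 -0.1772  0.3875] [3.1399 0.0007 1.444 ]
blank_1 side [ 0.5437 -0.1487  0.1358] 0.86
blank_1 side [ 0.5499 -0.1515  0.1116] 0.59
blank_1 side [ 0.547  -0.1513  0.1015] 0.51
blank_1 side [ 0.5482 -0.1472  0.1266] 0.51
blank_1 side [ 0.5507 -0.1476  0.1246] 0.42
blank_1 wrist [ 0.5482 -0.1485  0.1356] 0.83
flap_hinge wrist [ 0.6354 -0.1531  0.1056] 0.59
```

View pics/w5.png

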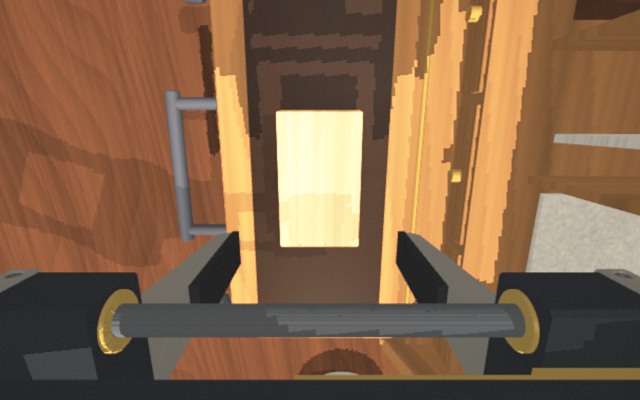

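>>> {"api": "play_rows", "payload": {
  "targets": [
    [[0.3,0,0],0,0],
    [[0.3,0,0.2],0,0],
    [[0.3,0,0.5],0,0],
    [[0.3,0,0.75],0,0],
    [[0.3,0,0.86],0,0],
    [[0.3,0,0.88],0,0],
    [[0.3,0,0.88],0,0]
  ]
}}

```text
t: 62.8
position: [0.5482, -0.1463, 0.2984]
eef_rot: [-3.14, -0.0, 1.446]
contact_force: [0.6, 0.5, 0.5]
finger_gap: 0.092
finger_force: 0.0
```

>>> {"api": "play_rows", "payload": {
  "targets": [
    [[0,0,0],0,60],
    [[0,0,0],0,80],
    [[0,0,0],0,85],
    [[0,0,0],0,90],
    [[0,0,0],0,95],
    [[0,0,0],0,100],
    [[0,0,0],0,105],
    [[0,0,0],0,105],
    [[0,0,0],0,105]
  ]
}}

```text
t: 63.55
position: [0.5484, -0.1466, 0.2994]
eef_rot: [3.141, 0.0, 1.446]
contact_force: [-2.1, -0.1, 5.1]
finger_gap: 0.0597
finger_force: 30.0
```

>>> {"api": "play_rows", "payload": {
  "targets": [
    [[0,0,0],0,45],
    [[0,0,0],0,45],
    [[0,0,0],0,45],
    [[0,0,0],0,45],
    [[0,0,0],0,45],
    [[0,0,-0.2],0,45],
    [[0,0,-0.5],0,45],
    [[0,0,-0.6],0,45],
    [[0.3,0,-0.6],0,255],
    [[0.6,0,-0.6],0,255],
    [[0.8,0,-0.6],0,255]
  ]
}}

```text
t: 64.47
position: [0.5582, -0.0655, 0.3587]
eef_rot: [3.141, -0.001, 1.446]
contact_force: [0.0, 0.3, -0.8]
finger_gap: 0.0578
finger_force: 0.0
```

>>> {"api": "play_rows", "payload": {
  "targets": [
    [[0,0,0],0,255],
    [[0,0,0],0,255],
    [[0,0,0],0,255],
    [[0,0,0],0,255],
    [[0,0,0],0,255],
    [[0,0,0.2],0,255],
    [[0,0,0.4],0,255],
    [[0,0,0.56],0,255],
    [[0,0,0.58],0,255],
    [[0,0,0.58],0,255],
    [[0,0,0.58],0,255]
  ]
}}

```text
t: 65.38
position: [0.5585, -0.0676, 0.3016]
eef_rot: [3.14, 0.0, 1.445]
contact_force: [0.4, 0.3, 0.4]
finger_gap: 0.0002
finger_force: 0.0
```

Run:
```python
from plan import *
s=robot.state();print(s['t'],s['finger_gap'],s['position'],s['eef_rot'],s['contact_force'])
c=np.array([0.548,-0.146]);print('along tool x', axes(1.446)[0,:2]@(s['position'][:2]-c))
```

```text
65.3833 0.00018299229303319971 [ 0.5585 -0.0676  0.3016] [3.1404 0.0003 1.4452] [0.4338 0.2946 0.3621]
along tool x 0.07908022868106437
```

>>> {"api": "play_rows", "payload": {
  "targets": [
    [[0,0,0.02],0,255],
    [[0,0,0.04],0,255],
    [[0,0,0.04],0,255],
    [[-0.05,0,0.04],0,255],
    [[-0.1,0,0.04],0,255],
    [[-0.13,0,0.04],0,255],
    [[-0.15,0,0.04],0,255],
    [[-0.15,0,0.04],0,255]
  ]
}}

```text
t: 66.05
position: [0.5563, -0.0826, 0.2968]
eef_rot: [3.141, 0.0, 1.445]
contact_force: [0.4, 1.3, 0.2]
finger_gap: 0.0006
finger_force: 0.0
```

>>> {"api": "play_rows", "payload": {
  "targets": [
    [[-0.01,0,0],0,255],
    [[-0.02,0,0],0,255],
    [[-0.02,0,0],0,255]
  ]
}}

```text
t: 66.3
position: [0.556, -0.084, 0.2967]
eef_rot: [-3.142, 0.0, 1.446]
contact_force: [-0.3, 0.7, 0.1]
finger_gap: 0.0004
finger_force: 0.0
```

>>> {"api": "play_rows", "payload": {
  "targets": [
    [[-0.01,0,0],0,255],
    [[-0.02,0,0],0,255],
    [[-0.02,0,0],0,255]
  ]
}}

```text
t: 66.55
position: [0.5558, -0.086, 0.2967]
eef_rot: [-3.142, -0.0, 1.446]
contact_force: [-1.2, 0.4, -0.4]
finger_gap: 0.0001
finger_force: 0.0
```

Run:
```python
from plan import *
s=robot.state();print(s['t'],s['finger_gap'],s['position'],s['eef_rot'],s['contact_force'])
c=np.array([0.548,-0.146]);print('along tool x', axes(1.446)[0,:2]@(s['position'][:2]-c))
im=snap('side');tips('blank_1','side')
cv2.imwrite('pics/s1.png',cv2.resize(im[90:260,220:430],None,fx=3.8,fy=3.5,interpolation=cv2.INTER_CUBIC)[:,:,::-1])
```

```text
66.55 0.0001451985660792935 [ 0.5558 -0.086   0.2967] [-3.1416 -0.      1.4458] [-1.2007  0.3967 -0.3577]
along tool x 0.06049796138011637
blank_1 side [ 0.5466 -0.1476  0.137 ] 0.46
```

View pics/s1.png

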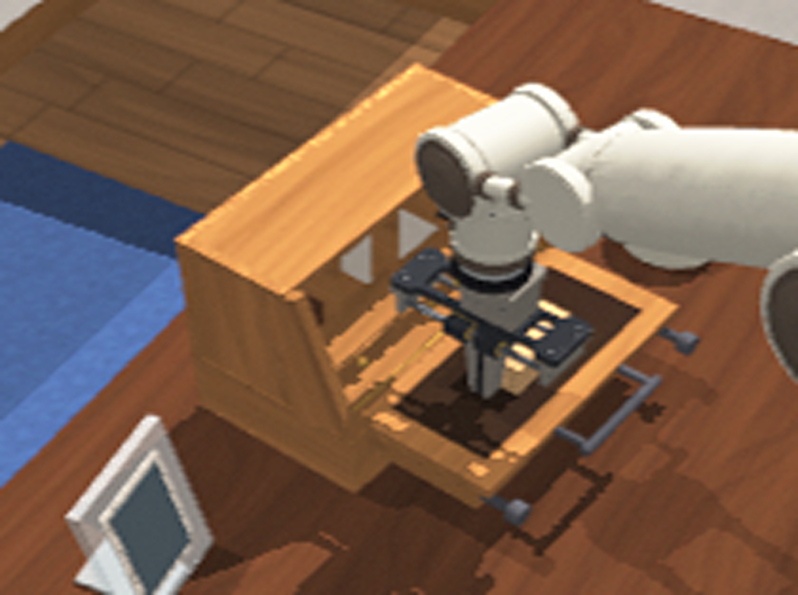

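>>> {"api": "play_rows", "payload": {
  "targets": [
    [[-0.01,0,0],0,255],
    [[-0.02,0,0],0,255],
    [[-0.02,0,0],0,255]
  ]
}}

```text
t: 66.9
position: [0.5555, -0.088, 0.2967]
eef_rot: [-3.142, -0.0, 1.446]
contact_force: [-0.0, 0.5, 0.3]
finger_gap: 0.0005
finger_force: 0.3
```

>>> {"api": "play_rows", "payload": {
  "targets": [
    [[-0.01,0,0],0,255],
    [[-0.02,0,0],0,255],
    [[-0.02,0,0],0,255]
  ]
}}

```text
t: 67.15
position: [0.5553, -0.09, 0.2967]
eef_rot: [-3.142, -0.0, 1.446]
contact_force: [-0.0, 1.5, 0.3]
finger_gap: 0.0003
finger_force: 0.6
```

Run:
```python
from plan import *
s=robot.state()
c=np.array([0.548,-0.146]);print(s['contact_force'],'along tool x', axes(1.446)[0,:2]@(s['position'][:2]-c))
im=snap('wrist','w6');tips('blank_1','wrist')
```

```text
[-0.0318  1.5161  0.2594] along tool x 0.05646797954208033
blank_1 wrist [ 0.5466 -0.1522  0.133 ] 0.97
```

View pics/w6.png

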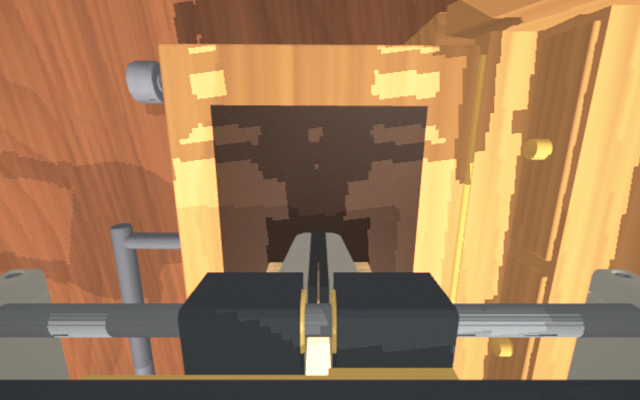

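>>> {"api": "play_rows", "payload": {
  "targets": [
    [[-0.01,0,0],0,255],
    [[-0.02,0,0],0,255],
    [[-0.02,0,0],0,255]
  ]
}}

```text
t: 67.5
position: [0.555, -0.092, 0.2967]
eef_rot: [3.142, 0.0, 1.446]
contact_force: [-0.3, 0.8, -0.4]
finger_gap: 0.0005
finger_force: 0.5
```

>>> {"api": "play_rows", "payload": {
  "targets": [
    [[-0.01,0,0],0,255],
    [[-0.02,0,0],0,255],
    [[-0.02,0,0],0,255],
    [[-0.02,0,0],0,255]
  ]
}}

```text
t: 67.83
position: [0.5548, -0.0941, 0.2967]
eef_rot: [3.142, 0.0, 1.446]
contact_force: [-0.3, 1.3, -1.0]
finger_gap: 0.0
finger_force: 0.3
```

Run:
```python
from plan import *
s=robot.state()
c=np.array([0.548,-0.146]);print(s['contact_force'],s['finger_force'],'along tool x', axes(1.446)[0,:2]@(s['position'][:2]-c))
```

```text
[-0.3393  1.266  -0.9832] 0.32105194978271356 along tool x 0.0523782919579407
```

>>> {"api": "play_rows", "payload": {
  "targets": [
    [[0.05,0,0],0,255],
    [[0.1,0,0],0,255],
    [[0.1,0,-0.3],0,255],
    [[0.1,0,-0.6],0,255],
    [[0.1,0,-0.65],0,255],
    [[-0.2,0,-0.65],0,255],
    [[-0.6,0,-0.65],0,255],
    [[-0.9,0,-0.65],0,255],
    [[-0.9,0,-0.65],0,255]
  ]
}}

```text
t: 68.58
position: [0.5429, -0.1873, 0.3615]
eef_rot: [3.141, 0.003, 1.442]
contact_force: [-0.3, 0.2, -0.7]
finger_gap: 0.0005
finger_force: 0.0
```

>>> {"api": "play_rows", "payload": {
  "targets": [
    [[-0.3,0,0],0,255],
    [[-0.52,0,0],0,255],
    [[-0.52,0,0],0,255],
    [[-0.52,0,0.3],0,255],
    [[-0.52,0,0.55],0,255],
    [[-0.52,0,0.65],0,255],
    [[-0.52,0,0.65],0,255],
    [[-0.52,0,0.65],0,255]
  ]
}}

```text
t: 69.25
position: [0.5374, -0.2338, 0.2967]
eef_rot: [-3.141, -0.0, 1.447]
contact_force: [-0.0, 0.5, 0.7]
finger_gap: 0.0004
finger_force: 0.0
```

>>> {"api": "play_rows", "payload": {
  "targets": [
    [[0.05,0,0],0,255],
    [[0.1,0,0],0,255],
    [[0.13,0,0],0,255],
    [[0.15,0,0],0,255],
    [[0.15,0,0],0,255]
  ]
}}

```text
t: 69.67
position: [0.5391, -0.2192, 0.2968]
eef_rot: [-3.142, -0.0, 1.447]
contact_force: [0.5, -0.0, 0.4]
finger_gap: 0.0005
finger_force: 0.0
```

Run:
```python
from plan import *
s=robot.state()
c=np.array([0.548,-0.146]);print(s['position'],s['contact_force'],s['finger_force'],'along tool x', axes(1.446)[0,:2]@(s['position'][:2]-c))
cal=eyes.get_calibration('wrist');im=snap('wrist','w7')
for d in spotter.outline_of('blank_1','wrist')[:2]:
    m=d['mask']; c=max(cv2.findContours(m.astype(np.uint8),cv2.RETR_EXTERNAL,cv2.CHAIN_APPROX_NONE)[0],key=len)[:,0]
    print(d['confidence'],m.sum()); P=(unproj(c,cal,0.144)[:,:2]*1000).astype(np.float32); print(cv2.minAreaRect(P))
tips('blank_1','wrist')
```

```text
[ 0.5391 -0.2192  0.2968] [ 0.5385 -0.0144  0.4187] 0.0 along tool x -0.07371459906094494
0.66 35003
((546.9530029296875, -155.73159790039062), (99.60823059082031, 59.929534912109375), 82.81121826171875)
0.18 54511
((529.550048828125, -165.48358154296875), (125.27759552001953, 158.5582733154297), 82.87179565429688)
blank_1 wrist [ 0.548  -0.1534  0.1354] 0.7
```

View pics/w7.png

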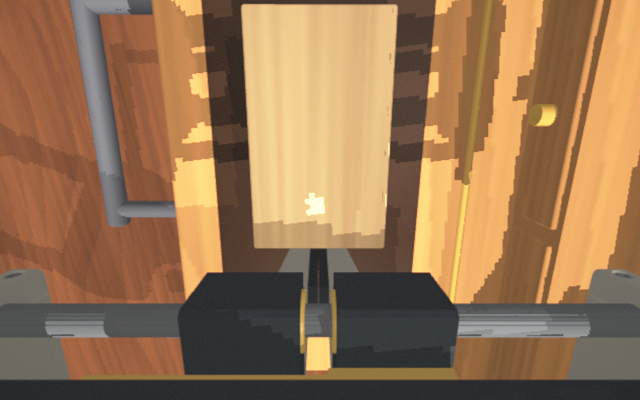

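>>> {"api": "play_rows", "payload": {
  "targets": [
    [[0.01,0,0],0,255],
    [[0.02,0,0],0,255],
    [[0.03,0,0],0,255],
    [[0.04,0,0],0,255],
    [[0.05,0,0],0,255],
    [[0.06,0,0],0,255],
    [[0.07,0,0],0,255],
    [[0.08,0,0],0,255],
    [[0.09,0,0],0,255],
    [[0.1,0,0],0,255],
    [[0.11,0,0],0,255],
    [[0.11,0,0],0,255]
  ]
}}

```text
t: 70.82
position: [0.5404, -0.2088, 0.2967]
eef_rot: [-3.142, -0.0, 1.446]
contact_force: [-0.3, -0.3, -0.3]
finger_gap: 0.0003
finger_force: 0.3
```

>>> {"api": "play_rows", "payload": {
  "targets": [
    [[-0.05,0,0],0,255],
    [[-0.1,0,0],0,255],
    [[-0.1,0,-0.3],0,255],
    [[-0.1,0,-0.65],0,60],
    [[0.2,0,-0.9],0,0],
    [[0.2,0,-0.9],0,0],
    [[0.2,0,-0.9],0,0],
    [[0.2,0,-0.9],0,0],
    [[0.2,0,-0.9],0,0],
    [[0.2,0,-0.9],0,0],
    [[0.2,0,-0.9],0,0],
    [[0.2,0,-0.9],0,0]
  ]
}}

```text
t: 71.82
position: [0.5426, -0.1894, 0.3858]
eef_rot: [-3.14, -0.001, 1.445]
contact_force: [0.1, -0.3, -0.4]
finger_gap: 0.0584
finger_force: 0.0
```

Run:
```python
from plan import *
s=robot.state()
c=np.array([0.548,-0.146]);print(s['t'],s['finger_gap'],s['position'],'along tool x', axes(1.446)[0,:2]@(s['position'][:2]-c))
cal=eyes.get_calibration('wrist');im=snap('wrist')
cv2.imwrite('pics/w8.png',cv2.resize(im[60:280,200:440],None,fx=2.6,fy=2.6,interpolation=cv2.INTER_CUBIC)[:,:,::-1])
for d in spotter.outline_of('blank_1','wrist')[:1]:
    m=d['mask']; c=max(cv2.findContours(m.astype(np.uint8),cv2.RETR_EXTERNAL,cv2.CHAIN_APPROX_NONE)[0],key=len)[:,0]
    P=(unproj(c,cal,0.144)[:,:2]*1000).astype(np.float32); print(d['confidence'],cv2.minAreaRect(P))
for q in ['blank_1','flap_middle']: tips(q,'wrist')
snap('side');tips('blank_1','side');tips('flap_middle','side')
```

```text
71.8167 0.05841458898146375 [ 0.5426 -0.1894  0.3858] along tool x -0.04377825588142594
0.8 ((548.2425537109375, -148.951904296875), (99.9369888305664, 60.409034729003906), 82.75377655029297)
blank_1 wrist [ 0.548  -0.149   0.1333] 0.97
blank_1 side [ 0.5462 -0.1495  0.1364] 0.91
blank_1 side [ 0.5487 -0.1526  0.1243] 0.62
blank_1 side [ 0.5465 -0.1476  0.107 ] 0.57
blank_1 side [ 0.5506 -0.1516  0.1221] 0.53
blank_1 side [ 0.5521 -0.1508  0.113 ] 0.4
flap_middle side [ 0.5483 -0.1437  0.1034] 0.9
```

View pics/w8.png

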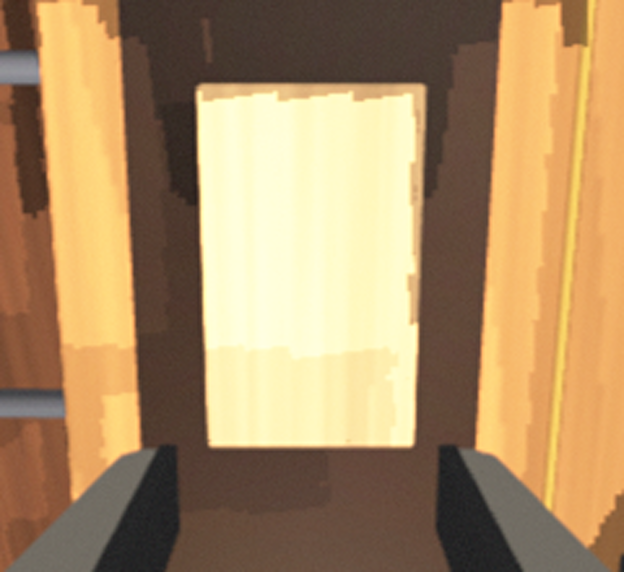

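>>> {"api": "play_rows", "payload": {
  "targets": [
    [[0.41,0,0],0,0],
    [[0.41,0,0],0,0],
    [[0.41,0,0],0,0],
    [[0.41,0,0],0,0],
    [[0.41,0,0],0,0],
    [[0.41,0,0.3],0,0],
    [[0.41,0,0.6],0,0],
    [[0.41,0,0.8],0,0],
    [[0.41,0,0.87],0,0],
    [[0.41,0,0.87],0,0],
    [[0.41,0,0.87],0,0]
  ]
}}

```text
t: 73.08
position: [0.5482, -0.1491, 0.3005]
eef_rot: [3.141, 0.0, 1.445]
contact_force: [-0.1, 0.4, -0.2]
finger_gap: 0.092
finger_force: 0.0
```

>>> {"api": "play_rows", "payload": {
  "targets": [
    [[0,0,0],0,60],
    [[0,0,0],0,80],
    [[0,0,0],0,85],
    [[0,0,0],0,90],
    [[0,0,0],0,95],
    [[0,0,0],0,100],
    [[0,0,0],0,105],
    [[0,0,0],0,105],
    [[0,0,0],0,105]
  ]
}}

```text
t: 73.83
position: [0.5482, -0.1485, 0.3003]
eef_rot: [3.141, 0.0, 1.446]
contact_force: [0.4, -0.2, 4.6]
finger_gap: 0.0595
finger_force: 30.0
```

>>> {"api": "play_rows", "payload": {
  "targets": [
    [[0,0,0],0,60],
    [[0,0,0],0,45],
    [[0,0,0],0,30],
    [[0,0,0],0,30],
    [[0,0,0],0,30],
    [[0,0,-0.2],0,30],
    [[0,0,-0.5],0,30],
    [[0,0,-0.8],0,30],
    [[0,0,-0.9],0,30],
    [[0,0,-0.9],0,30]
  ]
}}

```text
t: 74.67
position: [0.5487, -0.1488, 0.3931]
eef_rot: [3.135, 0.002, 1.446]
contact_force: [0.3, 0.2, 0.2]
finger_gap: 0.0808
finger_force: 0.0
```

>>> {"api": "play_rows", "payload": {
  "targets": [
    [[0,-0.4,-0.2],0,30],
    [[0,-0.8,-0.2],0,30],
    [[0,-1,-0.2],0,30],
    [[0,-1,-0.2],0,30]
  ]
}}

```text
t: 75.0
position: [0.4458, -0.1351, 0.4071]
eef_rot: [-3.137, -0.002, 1.445]
contact_force: [-0.1, -0.3, -0.1]
finger_gap: 0.0806
finger_force: 0.0
```

>>> {"api": "play_rows", "payload": {
  "targets": [
    [[0,-0.6,-0.2],0,30],
    [[0,-0.8,-0.2],0,30],
    [[0,-1,-0.2],0,30],
    [[0,-1,-0.2],0,30],
    [[0,-1,-0.2],0,30],
    [[0,-1,-0.2],0,30]
  ]
}}

```text
t: 75.5
position: [0.35, -0.1237, 0.4289]
eef_rot: [-3.141, -0.001, 1.446]
contact_force: [-0.3, 0.6, 0.5]
finger_gap: 0.0812
finger_force: 0.0
```

Run:
```python
from plan import *
s=robot.state();print(s['t'],s['finger_gap'],s['position'],s['contact_force'])
a=snap('side');
for q in ['blank_1','flap_middle','support_left_knob','support_right_knob','dish','photo_frame','candle_holder']: tips(q,'side')
cal=eyes.get_calibration('top');b=snap('top');tips('blank_1','top')
c1=cv2.resize(a[120:210,270:400],None,fx=6,fy=6,interpolation=cv2.INTER_CUBIC)
cv2.imwrite('pics/end.png',c1[:,:,::-1])
```

```text
75.5 0.08117118690215913 [ 0.35   -0.1237  0.4289] [-0.3268  0.5932  0.4886]
blank_1 side [ 0.5447 -0.1494  0.1348] 0.89
blank_1 side [ 0.5461 -0.1502  0.1044] 0.6
blank_1 side [ 0.5476 -0.1498  0.1212] 0.5
blank_1 side [ 0.5507 -0.1547  0.1184] 0.49
blank_1 side [ 0.5492 -0.1506  0.1285] 0.49
flap_middle side [ 0.5481 -0.1447  0.1064] 0.63
flap_middle side [ 0.5429 -0.1488  0.135 ] 0.44
support_left_knob side [0.4633 0.019  0.069 ] 0.45
support_right_knob side [ 0.4218 -0.2807  0.0714] 0.37
dish side [ 0.5353 -0.5051 -0.0017] 0.49
photo_frame side [ 0.74    0.2294 -0.0021] 0.9
candle_holder side [ 0.4677  0.6002 -0.0021] 0.84
blank_1 top [ 0.5492 -0.1507  0.1339] 0.92
```

View pics/end.png

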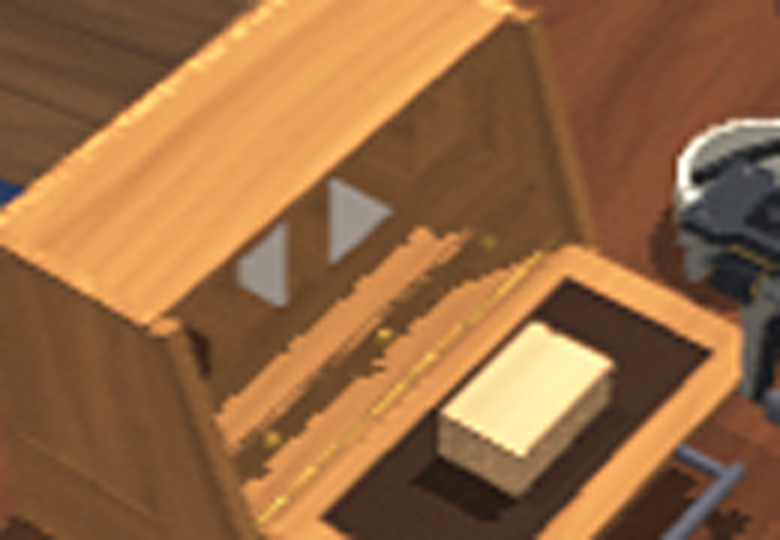

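The close-up shows a single flush block at about (525, 410), in the middle of the flap. The bystanders have not moved.

```bash
python3 -c "
from workcell import robot
print(robot.job_done())"
```

```text
the job is handed in; nothing more can be done
None
```

I handed the job in: both supports are fully out, the flap is lowered onto them, and all five blanks lie in one flush stack about 3–4 mm off the flap's middle, with the candle holder, dish and photo frame not moved.

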